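# Shim a gel cassette tight in its casting stand and hold the wedge

### The arm

A 6-joint arm with a two-finger parallel gripper is mounted at the origin on a cart in front of the work surface, level with it; the furniture and walls round the work are solid. World frame = base frame: x ahead of the robot, y to its left, z up, the work surface at z = 0. Lengths are in m, angles in rad, forces in N, time in s.
With the tool pointing down it reaches from about 0.325 to 0.775 m from the base axis. Payload 5.5 kg.
Tool frame: the origin (TCP) lies at the very end of the fingers, on their centre line; the grasp point (between the pads) lies 19 mm behind it; z points along the fingers, y is the direction in which the jaws open and shut (so a half turn about z gives the same grasp; the last joint's range is limited). The gripper opens to 85 mm and grips with 20 to 120 N. Pads are 22 mm wide; open, the fingers measure 114 mm over their backs; the gripper's body (76 mm by 85 mm) begins 54 mm behind the grasp point. The pads swing forward as they close: fully open they stand 13 mm farther back than shut.
Start: joints at [1.161, 0.091, 1.231, -0, 1.82, -0.057], TCP at [0.207, 0.563, 0.231] pointing down, gripper open.
Joint ranges: [-2.87, 2.87], [-0.86, 2.18], [0.17, 2.46], [-1.51, 4.65], [0.06, 2.69], [-2.65, 2.65]. Speed limits (rad/s): [2.57, 2.57, 3.01, 3.14, 3.14, 3.14].

### API

Orientations are given as a rotation vector (axis times angle).
In Python, from cell import env, vision, hand_in gives the robot as it stands.
- The arm moves only by the tool step_arm, never from a script. Its argument "moves" is a list that holds one entry, the list of rows, each a list of 7 numbers: the shift along the tool's x, y, z in mm, then the turn, a rotation vector about the tool's x, y, z in degrees, then the opening, from -1 (shut) to 1 (fully open), so that 0 is half open. In form: [[[dx, dy, dz, rx, ry, rz, jaw], ...]]. A call has 1 to 12 rows; each row shifts and turns the commanded pose from where the row before left it, along the tool's axes as they then stand; what a row does not reach is not made up. A row lasts 1/12 s, in which the tool goes at most 41.7 mm and 7.16 degrees, less where a joint would pass 70% of its speed; a pose out of reach is approached as far as the arm can. A call with a gripper value outside its range is refused whole. The fingers move at their own pace and stop on an object; the grip force is fixed at half the most. Time passes only in rows, so rows that do not move let the fingers close. It gives the time, the measured TCP pose, the force and the opening at its end, in the units of the state.
- env.get_obs(): the state, without advancing time (a new reading comes with each control period).
- vision.grab_frame(name): name is "side" or "top"; returns the picture (384x512x3 uint8, blue, green, red); there is no depth.
- vision.camera_info(name): a dict with "fx", "fy", "cx", "cy" (pixels), "world_from_camera" (4x4, takes a point from camera to world coordinates). Camera axes: x right, y down, z forward; pixel columns grow to the right and rows downward; lengths in m; the calibration is good to about 2 mm. A picture is of the moment at which its call begins. camera_info takes no time and is no camera call.
- hand_in(): hands the job in, once; it reports no verdict.
The state is a dict: "t": time; "joint_pos": joint angles; "joint_velocities": joint speeds; "effort": joint torques, N m; "tcp_pos": TCP position; "ee_rot": TCP orientation; "ft_force": force on the tool from outside, world axes, zero at the start; "wrist_torque": the same for the moment, N m; "width": opening from 0.0 (shut) to 1.0 (fully open).
Only numpy, scipy, OpenCV 4.12 (cv2) and the standard library are available. Lean on these libraries where they do the work, as an engineer would, in place of code of your own. Each camera call takes 0.05 s, during which the arm holds its last target.

### The job

The glass gel cassette sits loose in the leaning casting stand: lift blue spacer plates by their tabs out of the wire rack and slide them, tab up, one by one down between the cassette and the aluminium clamp bar, flat against the cassette and right down on the floor, until the slit that is left is narrow enough for the red wedge. Then push the wedge, handle up, down the middle of that slit, flat side on the last plate, until you feel it jam firmly with its tip still clear of the floor, and finish there, still gripping the handle and pressing it down so that the cassette stays clamped. Leave the plates you do not need in the rack, and do not disturb the cassette's place or the other things on the table.

Things in the scene. Friction and masses are not known exactly. Their poses are not given: they have to be found in the camera images.
- stand: Light grey casting stand, fixed, 140 (x) x 108 mm base; origin under its middle, z up. Its back plate (78 mm high) leans 0.2165 rad (tan = 0.22) towards its +y; the floor is at right angles to the back plate. Low end stops (15 mm high) leave 121 mm along x for plates. The cassette stands against the back plate; spacers go on the floor in front of it (-y side), then the wedge, then the bar.
- channel (a point): Corner between the stand's back plate and floor, half-way along, 18 mm above the table. LEANING axes: x along the stand, z up along the back plate, y at right angles into the back plate. The cassette fills y = 0 to -9 mm, the 1st spacer -9 to -15, a 2nd -15 to -21, a 3rd -21 to -27. Floor z = 0 reaches y = -24 mm, in the middle (x within 34 mm) -35.
- bar_face (a point): Middle of the clamp bar's face that looks at the cassette. Aluminium bar 104 mm long (x), face 22 mm high and VERTICAL (axes upright, y towards the cassette), 68 to 90 mm above the table, a bevel above it opening the slit to 96 mm, on two uprights set 12 mm back; fixed, at a distance that varies. In the channel frame the face is the plane y = -(D + 0.22 z); get D (13 to 25 mm) from this point: D = -y - 0.22 z.
- cassette_mid (a point): Middle of the gel cassette in the stand: two clear glass plates, together 108 x 9 x 64 mm (x along, y thick, z up), with a green comb standing 8 mm out of its top. 0.15 kg, loose; not to be lifted.
- spacer_near_tab (a point): Grip point on the tab of the blue spacer plate whose tab is at its -x end; axes of the plate (z up along it, leaning 0.2165 rad in the rack). 94 mm above its lower edge, 46 mm to -x of the plate's middle. Tab 20 mm wide (x), 6 thick, from 72 to 108 mm above the lower edge. Close the fingers along x, come along -z, fingertips never lower than 76 mm above the lower edge (plates and comb end at 72); staggered tabs leave 26 mm between tabs.
- spacer_mid_tab (a point): Grip point on the tab of the blue spacer plate whose tab is in the middle; axes of the plate (z up along it, leaning 0.2165 rad in the rack). 94 mm above its lower edge, over the plate's middle. Tab 20 mm wide (x), 6 thick, from 72 to 108 mm above the lower edge. Close the fingers along x, come along -z, fingertips never lower than 76 mm above the lower edge (plates and comb end at 72); staggered tabs leave 26 mm between tabs.
- spacer_far_tab (a point): Grip point on the tab of the blue spacer plate whose tab is at its +x end; axes of the plate (z up along it, leaning 0.2165 rad in the rack). 94 mm above its lower edge, 46 mm to +x of the plate's middle. Tab 20 mm wide (x), 6 thick, from 72 to 108 mm above the lower edge. Close the fingers along x, come along -z, fingertips never lower than 76 mm above the lower edge (plates and comb end at 72); staggered tabs leave 26 mm between tabs.
- spacer_near_plate (a point): Middle of the 114 (x) x 6 (y) x 72 mm (z) blue plate that carries spacer_near_tab, 36 mm above its lower edge, same axes; 0.05 to 0.11 kg. All plates are alike but for the tab's place.
- spacer_mid_plate (a point): Middle of the 114 (x) x 6 (y) x 72 mm (z) blue plate that carries spacer_mid_tab, 36 mm above its lower edge, same axes; 0.05 to 0.11 kg. All plates are alike but for the tab's place.
- spacer_far_plate (a point): Middle of the 114 (x) x 6 (y) x 72 mm (z) blue plate that carries spacer_far_tab, 36 mm above its lower edge, same axes; 0.05 to 0.11 kg. All plates are alike but for the tab's place.
- wedge_grip (a point): Grip point on the red wedge's handle, 128 mm above its tip along its z (z up along it; leans like the plates in the rack), 6 mm to -y of the tip point. Handle 24 mm wide (x), 12 thick (y), up to 146 mm above the tip. Close the fingers along x, fingertips at least 109 mm above the tip, so that they stay above the spacers' tabs. 0.05 to 0.10 kg.
- wedge_tip (a point): Middle of the wedge's lower edge; 44 mm wide (x). Back flat, 2.5 mm to +y of here, goes flat on the last spacer; front tapers, 5 mm thick at the tip + 0.22 mm per mm up to 18.6 mm. With N spacers it jams with its tip about (14 + 6 N - D) / 0.22 mm above the floor (D in mm, see bar_face); wanted 4 to 42. At 0 it stands on the floor, loose: more spacers. Press with 10 to 20 N.
- rack: Rack with a sloping white base, 128 (x) x 108 mm, and four leaning steel wire hoops 70 mm high (16, 16 and 42 mm apart), plus a low guard wire in front of the wedge; fixed; origin under its middle. From +y to -y: three spacers, then the wedge, all leaning 0.2165 rad towards its +y. Lift them out along the lean. (Nearby a tall fixed microscope stands at the right, x > 0.55, y < -0.1: swing in close to the base.)
- tube_a: Bystander: pink-capped tube, loose; origin under its middle. Not to be moved.
- tube_c: Bystander: teal-capped tube, loose; origin under its middle. Not to be moved.
- beaker: Bystander: beaker, loose; origin under its middle. Not to be moved.
- timer: Bystander: timer, loose; origin under its middle. Not to be moved.

How it is judged:
By the outcome, as a careful person would: the job done as asked, in the order asked, and still so for the second after the job is handed in, while the arm keeps its last pose, push and grip.
It also fails if it takes over 64 s, if anything falls off the work surface, if the arm or the gripper's body presses on something with over 40 N, if the wrist force passes 120 N, or if a joint passes its speed limit or range.

## Working session

There is one attempt and no reset: what is moved stays moved. The work goes in short steps, Python scripts to look and compute and a tool call to move; the robot and the scene stay as the last step left them, time stands still between calls to the robot, and variables do not carry over. Pictures are saved under pics/ and viewed, and the job is handed in when it is done.

Besides the shell and the picture viewer there is one more tool, called after "Request:" by a JSON object that holds its "name" and its "arguments". step_arm: Moves the arm, as the interface text tells. Its arguments: {"type":"object","properties":{"moves":{"type":"array","items":{"type":"array","items":{"type":"array","items":{"type":"number"}}}}},"required":["moves"]}

```bash
ls; mkdir -p pics; python3 - <<'E'
from cell import env, vision
import cv2,numpy as np
o=env.get_obs(); print(o)
for n in("side","top"):
    cv2.imwrite(f"pics/{n}0.png",vision.grab_frame(n)); print(n,vision.camera_info(n))
E
```

```text
pics
{'t': 0.0, 'joint_pos': array([ 1.16132866e+00,  9.18933135e-02,  1.23191652e+00,  1.93737869e-05,
        1.81978244e+00, -5.67142292e-02]), 'joint_velocities': array([ 0.0003352 , -0.00116946,  0.0016068 , -0.00135962,  0.00152461,
        0.00106659]), 'effort': array([ 7.21349479e-04, -4.58730233e+01, -4.18021238e+01, -1.76470794e-04,
        1.13271450e-02, -1.98727903e-06]), 'tcp_pos': array([0.20718057, 0.5627935 , 0.23011294]), 'ee_rot': array([-5.51143497e-01, -3.09238084e+00,  3.04877004e-03]), 'ft_force': array([ 0.64164186, -0.60808441, -0.36350755]), 'wrist_torque': array([-0.00881699, -0.02111288,  0.04396982]), 'width': 1.0028828838931843}
side {'fx': 375.0686149302309, 'fy': 375.0686149302309, 'cx': 262.44769751292756, 'cy': 188.59360255837268, 'world_from_camera': array([[-9.95551020e-01, -6.07302075e-02,  7.20417099e-02,
         5.01778042e-01],
       [-9.42199313e-02,  6.48757947e-01, -7.55139544e-01,
         8.62894772e-01],
       [-8.77850675e-04, -7.58567708e-01, -6.51593632e-01,
         8.47368700e-01],
       [ 0.00000000e+00,  0.00000000e+00,  0.00000000e+00,
         1.00000000e+00]])}
top {'fx': 360.2505304054708, 'fy': 360.2505304054708, 'cx': 260.01995526570903, 'cy': 194.2975354208603, 'world_from_camera': array([[ 9.18393101e-02, -9.70396137e-01,  2.23376091e-01,
         4.10107331e-01],
       [-9.95759294e-01, -9.07099431e-02,  1.53340858e-02,
        -3.50724358e-04],
       [ 5.38229484e-03, -2.23837091e-01, -9.74611711e-01,
         9.40872930e-01],
       [ 0.00000000e+00,  0.00000000e+00,  0.00000000e+00,
         1.00000000e+00]])}
```

View pics/side0.png

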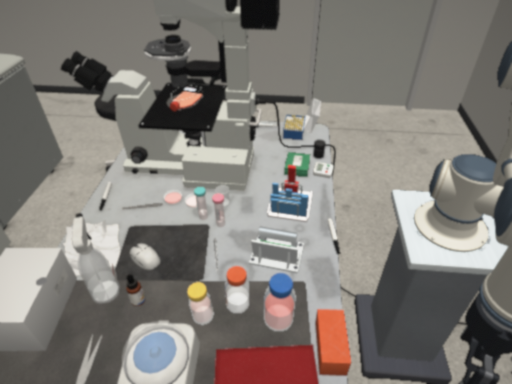

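View pics/top0.png

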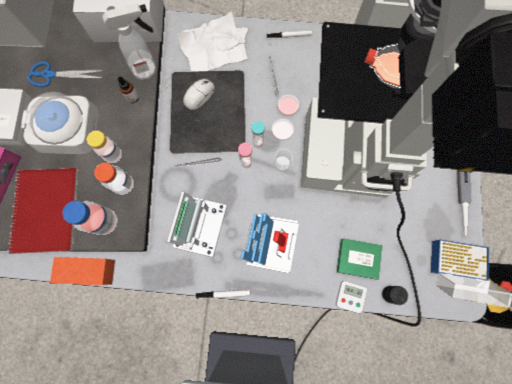

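```bash
python3 - <<'E'
import cv2
t=cv2.imread("pics/top0.png");s=cv2.imread("pics/side0.png")
cv2.imwrite("pics/t_stand.png",cv2.resize(t[185:265,160:235],None,fx=7,fy=7,interpolation=cv2.INTER_CUBIC))
cv2.imwrite("pics/t_rack.png",cv2.resize(t[205:280,235:310],None,fx=7,fy=7,interpolation=cv2.INTER_CUBIC))
cv2.imwrite("pics/s_both.png",cv2.resize(s[155:275,240:325],None,fx=5,fy=5,interpolation=cv2.INTER_CUBIC))
E
```

```text
(no output)
```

View pics/t_stand.png

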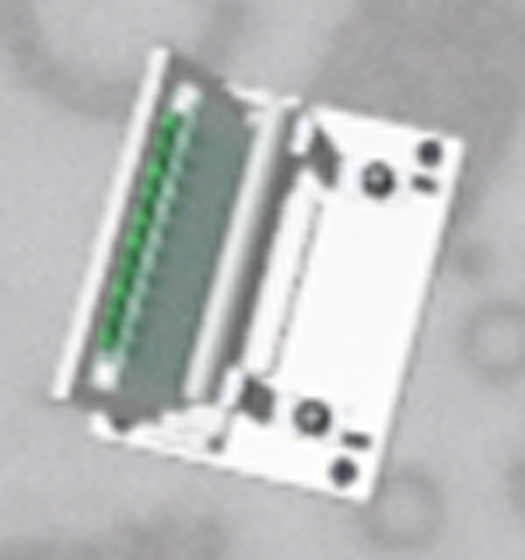

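View pics/t_rack.png

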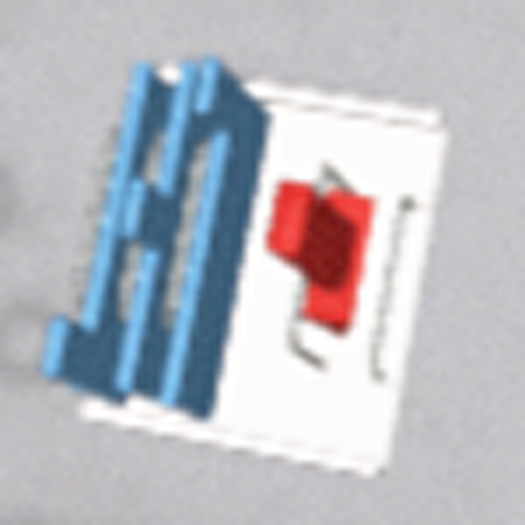

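View pics/s_both.png

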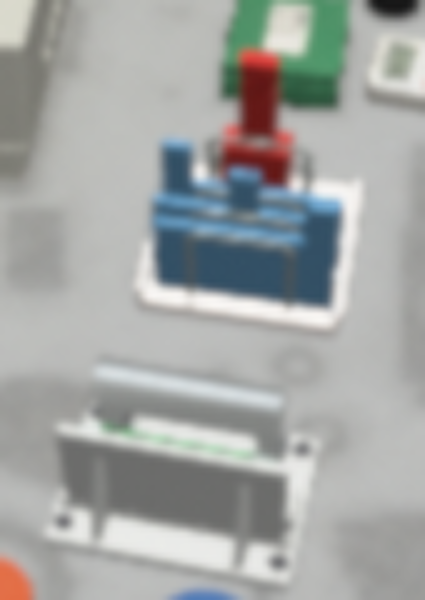

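```bash
cat > h.py <<'E'
import numpy as np,cv2
from cell import env,vision
def crop(img,r0,r1,c0,c1,f,name):
    z=cv2.resize(img[r0:r1,c0:c1],None,fx=f,fy=f,interpolation=cv2.INTER_CUBIC)
    for c in range((c0+9)//10*10,c1,10):
        x=int((c-c0+.5)*f); cv2.line(z,(x,0),(x,6),(0,0,255),1); cv2.putText(z,str(c),(x-10,16),0,.35,(0,0,255),1)
    for r in range((r0+9)//10*10,r1,10):
        y=int((r-r0+.5)*f); cv2.line(z,(0,y),(6,y),(0,0,255),1); cv2.putText(z,str(r),(8,y+4),0,.35,(0,0,255),1)
    cv2.imwrite("pics/"+name,z)
CI={n:vision.camera_info(n) for n in("side","top")}
def ray(n,u,v):
    k=CI[n];T=k["world_from_camera"]
    d=T[:3,:3]@np.array([(u-k["cx"])/k["fx"],(v-k["cy"])/k["fy"],1.]);return T[:3,3],d/np.linalg.norm(d)
def plane(n,u,v,z):
    o,d=ray(n,u,v);return o+d*(z-o[2])/d[2]
def tri(t,s):
    o1,d1=ray("top",*t);o2,d2=ray("side",*s)
    A=np.stack([d1,-d2],1);x=np.linalg.lstsq(A,o2-o1,rcond=None)[0]
    p,q=o1+d1*x[0],o2+d2*x[1];return (p+q)/2,np.linalg.norm(p-q)
def proj(n,p):
    k=CI[n];T=np.linalg.inv(k["world_from_camera"]);c=T[:3,:3]@p+T[:3,3]
    return k["fx"]*c[0]/c[2]+k["cx"],k["fy"]*c[1]/c[2]+k["cy"]
E
python3 - <<'E'
from h import *
t=cv2.imread("pics/top0.png");s=cv2.imread("pics/side0.png")
crop(t,208,276,238,302,11,"a1.png")
crop(s,160,222,262,320,11,"a2.png")
crop(s,225,275,244,310,11,"a3.png")
crop(t,188,260,165,230,11,"a4.png")
E
```

```text
(no output)
```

View pics/a1.png

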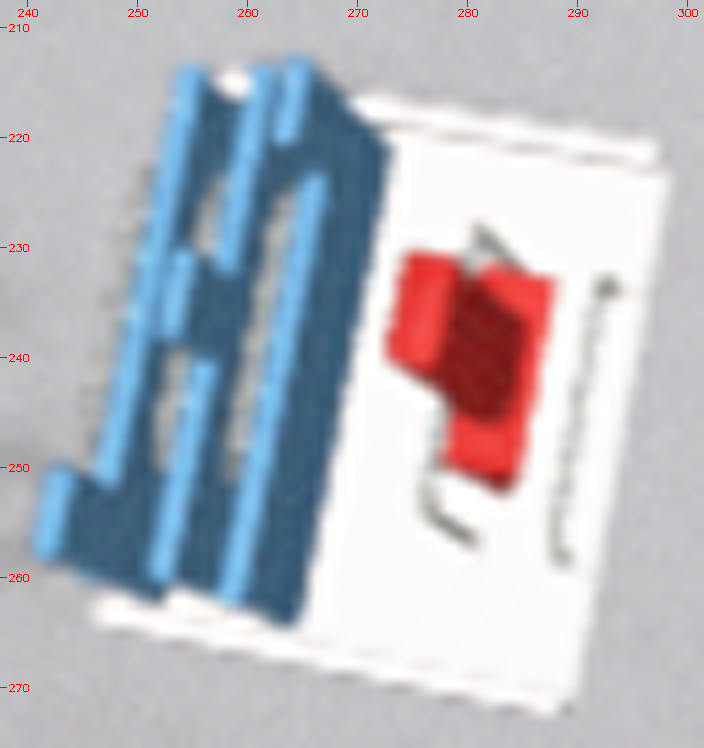

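View pics/a2.png

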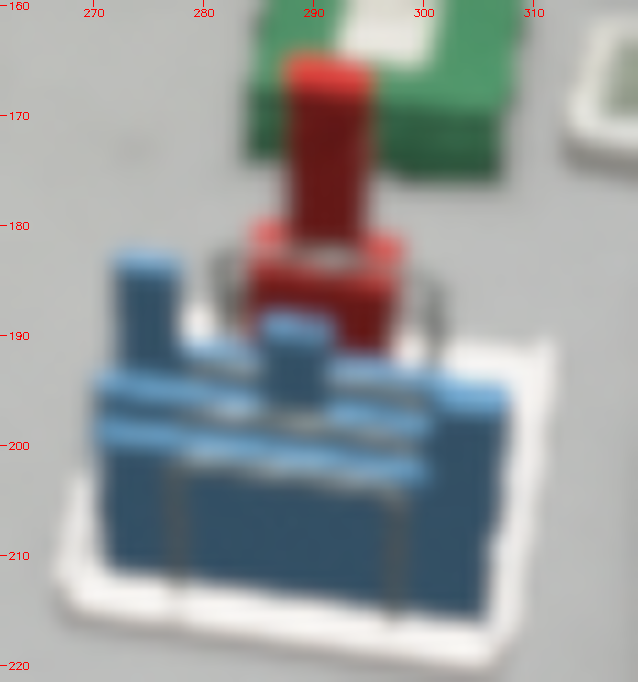

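View pics/a3.png

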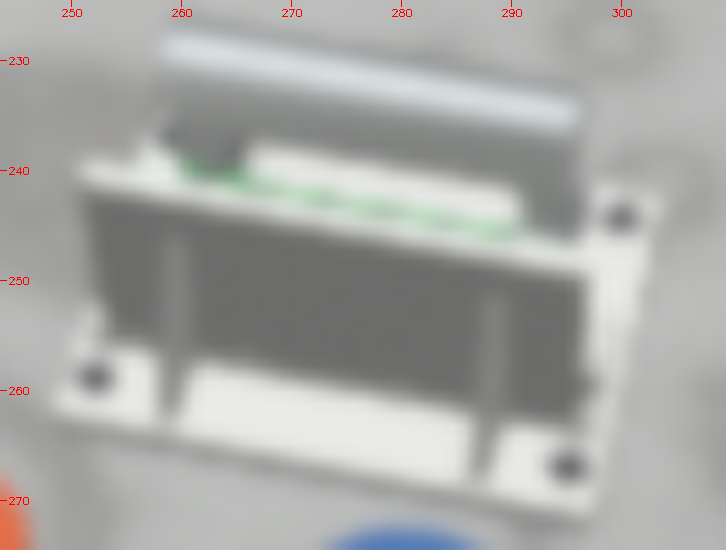

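View pics/a4.png

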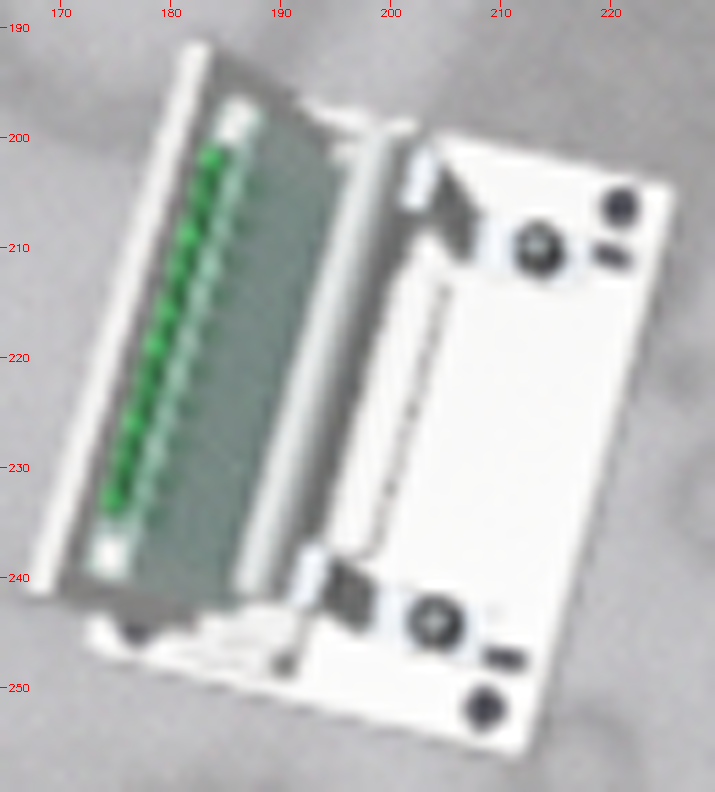

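```bash
python3 - <<'E'
from h import *
np.set_printoptions(precision=4,suppress=True)
P={}
for k,t,s in [("far",(264.0,216.8),(275,182.8)),("mid",(253.3,234.4),(288.6,188.8)),("near",(242,254.3),(304.3,195.2)),
 ("wedgetop",(276.4,236.6),(291.4,166.7)),
 ("bp+x",(182.8,191.8),(251.3,240.3)),("bp-x",(168.6,241),(296.3,248.7)),
 ("bar+x",(199,200.5),(258.5,228.8)),("bar-x",(187.3,241),(296,234.9)),
 ]:
    P[k],e=tri(t,s);print(k,P[k]*1000,"err %.1f"%(e*1000))
for a,b in(("far","near"),("bp+x","bp-x"),("bar+x","bar-x")):
    d=P[a]-P[b];print(a,np.linalg.norm(d[:2])*1000,np.degrees(np.arctan2(d[1],d[0])))
print("stand base corners");
for z in (0,.006,.01):
  c=np.array([plane("top",*p,z)[:2] for p in [(225.2,204.5),(212,256.3),(172,246)]])
  print(z,c*1000,np.linalg.norm(c[0]-c[1]),np.linalg.norm(c[1]-c[2]),np.degrees(np.arctan2(*(c[0]-c[1])[::-1])))
# rack base
for z in (0,.006,.012):
  c=np.array([plane("top",*p,z)[:2] for p in [(297.7,220.5),(288,272),(246,263)]])
  print(z,c*1000,np.linalg.norm(c[0]-c[1]),np.linalg.norm(c[1]-c[2]),np.degrees(np.arctan2(*(c[0]-c[1])[::-1])))
E
```

```text
far [545.6644  -1.512  127.2544] err 1.5
mid [503.7908  19.0192 124.4542] err 1.7
near [457.1871  40.0641 121.7087] err 1.7
wedgetop [499.1126 -31.8199 168.0828] err 2.5
bp+x [594.4059 199.7953  90.807 ] err 1.4
bp-x [473.9007 216.6171  89.6921] err 1.8
bar+x [577.9749 157.7001  91.8567] err 4.3
bar-x [476.8632 172.0743  94.0064] err 0.3
far 97.75891204588108 -25.169185337781137
bp+x 121.67361493714567 -7.946786824779609
bar+x 102.12827133733236 -8.09104959697806
stand base corners
0 [[589.3887 104.1502]
 [451.0515 122.5677]
 [467.6653 228.8907]] 0.13955784921926895 0.10761320316413336 -7.583450628522309
0.006 [[588.2454 103.4838]
 [450.7904 121.7838]
 [467.2982 227.4288]] 0.13866788090507612 0.10692694766836118 -7.583450628522315
0.01 [[587.4833 103.0395]
 [450.6163 121.2612]
 [467.0535 226.4542]] 0.13807456869561438 0.10646944400451305 -7.583450628522304
0 [[564.3983 -90.9999]
 [429.6194 -75.411 ]
 [442.231   33.6658]] 0.13567742700713326 0.10980342681405515 -6.597674772498652
0.006 [[563.4143 -90.4218]
 [429.4949 -74.9323]
 [442.0261  33.4489]] 0.134812204365318 0.10910320413793208 -6.597674772498653
0.012 [[562.4304 -89.8437]
 [429.3705 -74.4536]
 [441.8213  33.2319]] 0.13394698172350272 0.108402981461809 -6.597674772498649
```

```bash
cat >> h.py <<'E'
def prof(img,a,b,lo,hi,st=.5,horiz=True,n=60):
    "mean gray profile along line a-b, shifted by offsets in u (horiz) or v"
    a=np.array(a,float);b=np.array(b,float);offs=np.arange(lo,hi,st);s=np.linspace(0,1,n)[:,None]
    L=a+(b-a)*s;out=[]
    for o in offs:
        q=L+(np.array([o,0]) if horiz else np.array([0,o]))
        out.append(cv2.remap(img,q[:,0].astype(np.float32)[None],q[:,1].astype(np.float32)[None],cv2.INTER_LINEAR)[0].mean(0))
    return offs,np.array(out)
E
python3 - <<'E'
from h import *
np.set_printoptions(precision=4,suppress=True,linewidth=200)
t=cv2.imread("pics/top0.png");s=cv2.imread("pics/side0.png")
def show(img,a,b,lo,hi,hz):
    o,p=prof(img,a,b,lo,hi,.5,hz); print(a,b); print([ (float(x),*map(int,y)) for x,y in zip(o,p)])
show(t,(182.2,195),(169.5,238),-3,32,True)
show(s,(263,240.9),(292,247),-20,5,False)
E
```

```text
(182.2, 195) (169.5, 238)
[(-3.0, 191, 188, 189), (-2.5, 197, 195, 196), (-2.0, 209, 208, 209), (-1.5, 224, 224, 224), (-1.0, 233, 234, 234), (-0.5, 234, 234, 235), (0.0, 222, 222, 223), (0.5, 195, 195, 197), (1.0, 162, 162, 163), (1.5, 138, 140, 139), (2.0, 129, 137, 128), (2.5, 126, 145, 121), (3.0, 122, 153, 113), (3.5, 117, 155, 104), (4.0, 112, 151, 98), (4.5, 112, 145, 99), (5.0, 126, 150, 113), (5.5, 145, 164, 131), (6.0, 155, 172, 140), (6.5, 155, 169, 140), (7.0, 144, 157, 130), (7.5, 129, 140, 116), (8.0, 122, 132, 111), (8.5, 122, 131, 111), (9.0, 124, 132, 113), (9.5, 128, 134, 117), (10.0, 132, 137, 122), (10.5, 135, 139, 124), (11.0, 136, 140, 126), (11.5, 137, 141, 127), (12.0, 138, 142, 128), (12.5, 139, 143, 129), (13.0, 139, 143, 129), (13.5, 140, 143, 130), (14.0, 141, 144, 131), (14.5, 142, 145, 132), (15.0, 142, 145, 132), (15.5, 145, 147, 136), (16.0, 155, 157, 148), (16.5, 176, 177, 171), (17.0, 200, 200, 197), (17.5, 217, 217, 214), (18.0, 222, 222, 220), (18.5, 218, 218, 215), (19.0, 205, 206, 203), (19.5, 189, 190, 187), (20.0, 172, 173, 170), (20.5, 156, 15
[... 1000 characters left out ...]
.5, 187, 186, 181), (-10.0, 172, 172, 168), (-9.5, 158, 159, 156), (-9.0, 148, 149, 147), (-8.5, 141, 143, 140), (-8.0, 136, 138, 136), (-7.5, 134, 136, 134), (-7.0, 132, 134, 132), (-6.5, 132, 134, 132), (-6.0, 134, 136, 134), (-5.5, 141, 143, 141), (-5.0, 153, 155, 153), (-4.5, 168, 170, 169), (-4.0, 184, 187, 185), (-3.5, 196, 199, 198), (-3.0, 203, 207, 204), (-2.5, 205, 210, 206), (-2.0, 203, 210, 202), (-1.5, 196, 208, 195), (-1.0, 190, 207, 187), (-0.5, 187, 206, 185), (0.0, 191, 208, 189), (0.5, 197, 210, 197), (1.0, 198, 207, 199), (1.5, 189, 195, 191), (2.0, 172, 176, 174), (2.5, 151, 154, 153), (3.0, 132, 135, 134), (3.5, 119, 121, 120), (4.0, 111, 113, 113), (4.5, 108, 110, 110)]
```

```bash
python3 - <<'E'
from h import *
np.set_printoptions(precision=1,suppress=True,linewidth=200)
def line(n,a,b,off,hz,z):
    d=np.array([off,0]) if hz else np.array([0,off])
    return plane(n,*(np.array(a)+d),z)*1e3,plane(n,*(np.array(b)+d),z)*1e3
T=((182.2,195),(169.5,238));S=((263,240.9),(292,247))
A=line("top",*T,.7,True,.0941)
d=A[0]-A[1];yaw=np.arctan2(d[1],d[0]);print("yaw bp",np.degrees(yaw))
ex=np.array([np.cos(yaw),np.sin(yaw),0]);ey=np.array([-ex[1],ex[0],0])
print("bp inner top:",[p@ey for p in A])
for nm,L in [("bar left z90",line("top",*T,16.5,True,.09)),("bar left z96",line("top",*T,16.5,True,.096)),("bar right z96",line("top",*T,19.9,True,.096)),
 ("side bar low z90",line("side",*S,-10,False,.09)),("side bar low z96",line("side",*S,-10,False,.096)),("side bar up z96",line("side",*S,-13.7,False,.096)),
 ("side bp near z94.1",line("side",*S,2.35,False,.0941)),("top bp outer 93",line("top",*T,-1.85,True,.093)),
 ("side bp far z94.1",line("side",*S,.3,False,.0941)),("side bar bottom z68",line("side",*S,-5,False,.068))]:
    print(nm,[float(p@ey) for p in L],"deg",np.degrees(np.arctan2(*(L[0]-L[1])[1::-1])))
E
```

```text
yaw bp -8.210787035794246
bp inner top: [np.float64(279.2451530716559), np.float64(279.2451530716559)]
bar left z90 [243.18605604144548, 244.18224184983632] deg -8.743832791249545
bar left z96 [241.88177014509108, 242.87093126784424] deg -8.743832791249543
bar right z96 [233.94593644074124, 235.1480784776319] deg -8.85825116681802
side bar low z90 [241.44399095379373, 244.78448483896503] deg -10.567501474243029
side bar low z96 [246.8648682117805, 250.1788981523759] deg -10.567501474243084
side bar up z96 [233.46846119686057, 237.03985092026892] deg -10.723301911172745
side bp near z94.1 [288.067053076371, 290.5949376470337] deg -10.068001146909834
top bp outer 93 [285.50184980293625, 285.34172860920387] deg -8.124554687157872
side bp far z94.1 [281.1386710068194, 283.791721585805] deg -10.148800306630438
side bar bottom z68 [239.90316575020813, 242.9955258901135] deg -10.361547930443948
```

```bash
cat >> h.py <<'E'
def edge(img,a,b,w=2.5,horiz=True,seg=8,ch=None):
    "subpixel edge points along approx line a-b, max gradient centroid in short segments, then line fit; returns fitted end points, residual"
    g=img.astype(float).mean(2) if ch is None else img[...,ch].astype(float)
    g=cv2.GaussianBlur(g,(0,0),.6);a=np.array(a,float);b=np.array(b,float);pts=[]
    for i in range(seg):
        p=a+(b-a)*i/seg;q=a+(b-a)*(i+1)/seg
        o,pr=prof(g[...,None].astype(np.float32).repeat(3,2),p,q,-w,w+.01,.25,horiz,12)
        gr=np.abs(np.gradient(pr[:,0]));gr[gr<.5*gr.max()]=0
        k=(o*gr).sum()/gr.sum();m=(p+q)/2+(np.array([k,0]) if horiz else np.array([0,k]));pts.append(m)
    pts=np.array(pts);i,j=(1,0) if horiz else (0,1)
    c=np.polyfit(pts[:,i],pts[:,j],1);r=pts[:,j]-np.polyval(c,pts[:,i])
    f=lambda p:(np.polyval(c,p[1]),p[1]) if horiz else (p[0],np.polyval(c,p[0]))
    return f(a),f(b),np.abs(r).max()
E
python3 - <<'E'
from h import *
np.set_printoptions(precision=2,suppress=True,linewidth=200)
t=cv2.imread("pics/top0.png");s=cv2.imread("pics/side0.png")
def go(nm,cam,a,b,hz,z,w=2.):
    img=t if cam=="top" else s
    p,q,r=edge(img,a,b,w,hz);P=plane(cam,*p,z);Q=plane(cam,*q,z);d=P-Q
    if not hz and abs(d[0])<abs(d[1]): pass
    print(nm,np.array(p),np.array(q),"res %.2f"%r,P*1e3,Q*1e3,"deg %.2f"%np.degrees(np.arctan2(d[1],d[0])))
go("stand base -y edge","top",(224.5,208),(213,253),True,.005)
go("bp inner","top",(182.8,195),(170.3,238),True,.0941,1.2)
go("bp outer","top",(180.3,195),(167.7,238),True,.0931,1.2)
go("bar left","top",(198,200),(187,238),True,.09,1.2)
go("base -x edge","top",(180,248.3),(208,255.5),False,.005)
go("base +x edge","top",(206,199.8),(223,204),False,.005)
go("rack -y edge","top",(296.5,227),(289.5,266),True,.005)
go("rack -x edge","top",(258,265.5),(284,271.5),False,.003)
go("rack +x edge","top",(275,216.5),(294,220.7),False,.008)
go("near plate","top",(253.3,217),(247,247),True,.087,1)
go("far plate L","top",(265,226),(258.5,258),True,.093,1)
go("far plate R","top",(266.7,226),(260.3,258),True,.093,1)
go("stand base +y side","side",(252,262.3),(292,270.8),False,.002)
go("rack base +y side","side",(272,215.5),(302,219.5),False,.002)
go("side bp near","side",(255,241.8),(292,249.5),False,.0931,1.5)
go("side bar up","side",(262,228.),(292,232.5),False,.096,1.5)
E
```

```text
stand base -y edge [224.97 208.  ] [212.77 253.  ] res 0.18 [579.01 103.14   5.  ] [459.32 120.97   5.  ] deg -8.47
bp inner [182.98 195.  ] [170.25 238.  ] res 0.14 [585.19 197.51  94.1 ] [479.98 212.76  94.1 ] deg -8.25
bp outer [180.16 195.  ] [167.49 238.  ] res 0.09 [584.77 204.5   93.1 ] [479.46 219.46  93.1 ] deg -8.09
bar left [197.35 200.  ] [186.38 238.  ] res 0.10 [577.   162.27  90.  ] [483.82 176.03  90.  ] deg -8.40
base -x edge [180.   248.46] [208.  255.1] res 0.24 [463.04 206.28   5.  ] [452.89 132.49   5.  ] deg 82.17
base +x edge [206.   199.52] [223.   204.48] res 0.56 [597.09 155.84   5.  ] [587.94 109.39   5.  ] deg 78.86
rack -y edge [297.11 227.  ] [290.4 266. ] res 0.56 [546.33 -90.15   5.  ] [445.   -79.99   5.  ] deg -5.72
rack -x edge [258.   265.42] [284.   271.96] res 0.85 [438.89   2.42   3.  ] [428.72 -65.02   3.  ] deg 81.43
rack +x edge [275.   216.71] [294.   219.94] res 0.25 [567.56 -30.29   8.  ] [563.65 -80.49   8.  ] deg 85.55
near plate [254.01 217.  ] [247.78 247.  ] res 0.45 [548.87  22.29  87.  ] [476.46  30.06  87.  ] deg -6.13
far plate L [265.98 226.  ] [258.16 258.  ] res 0.65 [529.07  -8.14  93.  ] [453.     3.35  93.  ] deg -8.59
far plate R [266.92 226.  ] [260.54 258.  ] res 0.07 [529.28 -10.35  93.  ] [453.51  -2.14  93.  ] deg -6.18
stand base +y side [252.   262.53] [292.   270.19] res 0.19 [594.43 203.76   2.  ] [481.48 219.66   2.  ] deg -8.02
rack base +y side [272.   215.46] [302.   219.56] res 0.11 [552.48  11.4    2.  ] [456.86  20.84   2.  ] deg -5.64
side bp near [255.   242.32] [292.   248.95] res 0.13 [584.24 207.75  93.1 ] [486.01 221.27  93.1 ] deg -7.84
side bar up [262.   227.77] [292.   233.04] res 0.15 [570.54 156.32  96.  ] [488.   168.15  96.  ] deg -8.16
```

```bash
cat >> h.py <<'E'
from scipy.spatial.transform import Rotation as Rn
def frame(yawdeg,lean=.2165):
    y=np.radians(yawdeg);ex=np.array([np.cos(y),np.sin(y),0]);h=np.array([-ex[1],ex[0],0]);k=np.array([0,0,1.])
    return np.stack([ex,h*np.cos(lean)-k*np.sin(lean),h*np.sin(lean)+k*np.cos(lean)],1)
def toolR(F): return np.stack([F[:,1],F[:,0],-F[:,2]],1)
RACK=frame(-6.0);STAND=frame(-8.2)
def delta(p,R,cur=None):
    o=env.get_obs();p0=o["tcp_pos"];R0=Rn.from_rotvec(o["ee_rot"]).as_matrix()
    print("t %.2f tcp"%o["t"],np.round(p0*1e3,1),"F",np.round(o["ft_force"],1),"w %.2f"%o["width"])
    print("shift in cur tool mm",np.round(R0.T@(p-p0)*1e3,1)," in target tool mm",np.round(R.T@(p-p0)*1e3,1),
     "rot deg",np.round(np.degrees(Rn.from_matrix(R0.T@R).as_rotvec()),2))
exr=np.array([np.cos(np.radians(-6)),np.sin(np.radians(-6)),0]);eyr=np.array([-exr[1],exr[0],0])
def tabtop(i): # i=+1 far,0 mid,-1 near
    return exr*(.4975+.046*i)+eyr*(.0716-.016*i)+np.array([0,0,.1245+.0030*i])
E
python3 - <<'E'
from h import *
np.set_printoptions(precision=2,suppress=True)
Rt=toolR(RACK)
p=tabtop(1);print(p)
g=p-RACK[:,2]*.029
print("grasp tcp",g)
delta(g+RACK[:,2]*.12,Rt)
# rotation only via vertical first
Rv=toolR(frame(-6,0)); delta(np.array([.5,.03,.28]),Rv)
print(Rn.from_matrix(Rv.T@Rt).as_rotvec(degrees=True))
E
```

```text
[ 0.55 -0.    0.13]
grasp tcp [ 0.55 -0.01  0.1 ]
t 0.10 tcp [207.2 562.8 230.2] F [0.2 0.2 0.4] w 1.00
shift in cur tool mm [-508.4 -393.4   14.5]  in target tool mm [-491.4  396.2  122.3] rot deg [  8.11 -10.48  75.48]
t 0.10 tcp [207.2 562.8 230.2] F [0.2 0.2 0.4] w 1.00
shift in cur tool mm [-458.8 -398.9  -49.1]  in target tool mm [-499.3  346.8  -49.8] rot deg [-0.09  0.06 75.78]
[ -0.  -12.4   0. ]
```

Request:
{"name": "step_arm", "arguments": {"moves": [[[-28,-25,-4,0,0,0,-0.25],[-28,-25,-4,0,0,0,-0.25],[-28,-25,-4,0,0,0,-0.25],[-28,-25,-4,0,0,0,-0.25],[-28,-25,-4,0,0,0,-0.25],[-28,-25,-4,0,0,0,-0.25],[-28,-25,-4,0,0,0,-0.25],[-28,-25,-4,0,0,0,-0.25],[-28,-25,-4,0,0,0,-0.25],[-28,-25,-4,0,0,0,-0.25],[0,0,0,0,0,7,-0.25],[0,0,0,0,0,7,-0.25]]]}}

```text
t: 1.1
tcp_pos: [0.3847, 0.2296, 0.2713]
ee_rot: [0.939, 2.998, -0.0]
ft_force: [0.0, 0.6, 0.3]
width: 0.374
```

Request:
{"name": "step_arm", "arguments": {"moves": [[[0,0,0,0,0,7,-0.25],[0,0,0,0,0,7,-0.25],[0,0,0,0,0,7,-0.25],[0,0,0,0,0,7,-0.25],[0,0,0,0,0,7,-0.25],[0,0,0,0,0,7,-0.25],[0,0,0,0,0,7,-0.25],[0,0,0,0,0,7,-0.25],[0,0,0,0,0,5.8,-0.25],[0,0,0,0,-6.2,0,-0.25],[0,0,0,0,-6.2,0,-0.25],[0,0,0,0,0,0,-0.25]]]}}

```text
t: 2.1
tcp_pos: [0.3834, 0.233, 0.2689]
ee_rot: [2.215, 2.0, -0.252]
ft_force: [0.3, 0.5, -0.4]
width: 0.373
```

```bash
python3 - <<'E'
from h import *
p=tabtop(1);delta(p+RACK[:,2]*.05,toolR(RACK))
E
```

```text
t 2.10 tcp [383.4 233.  268.9] F [ 0.3  0.5 -0.4] w 0.37
shift in cur tool mm [-180.4  186.5  135.1]  in target tool mm [-180.8  186.6  134.5] rot deg [-0.18  0.39  0.17]
```

Request:
{"name": "step_arm", "arguments": {"moves": [[[-26,27,0,0,0,0,-0.25],[-26,27,0,0,0,0,-0.25],[-26,27,0,0,0,0,-0.25],[-26,27,0,0,0,0,-0.25],[-26,27,0,0,0,0,-0.25],[-26,27,0,0,0,0,-0.25],[-24,24,0,0,0,0,-0.25],[0,0,30,0,0,0,-0.25],[0,0,35,0,0,0,-0.25],[0,0,30,0,0,0,-0.25],[0,0,20,0,0,0,-0.25],[0,0,0,0,0,0,-0.25]]]}}

```text
t: 3.1
tcp_pos: [0.5454, 0.0117, 0.1916]
ee_rot: [2.225, 2.002, -0.25]
ft_force: [-0.2, 0.1, -1.6]
width: 0.373
```

```bash
python3 - <<'E'
from h import *
p=tabtop(1);delta(p+RACK[:,2]*.03,toolR(RACK))
t=vision.grab_frame("top");s=vision.grab_frame("side");cv2.imwrite("pics/top1.png",t);cv2.imwrite("pics/side1.png",s)
crop(t,180,280,225,315,7,"b1.png");crop(s,120,222,235,325,7,"b2.png")
o=env.get_obs();print(proj("top",o["tcp_pos"]),proj("side",o["tcp_pos"]))
E
```

```text
t 3.10 tcp [545.4  11.7 191.6] F [-0.2  0.1 -1.6] w 0.37
shift in cur tool mm [ 1.   2.6 35.4]  in target tool mm [ 1.   2.3 35.4] rot deg [-0.51 -0.01  0.02]
(np.float64(257.98346925371146), np.float64(209.61315017524194)) (np.float64(274.8730955074629), np.float64(167.00539204414144))
```

View pics/b1.png

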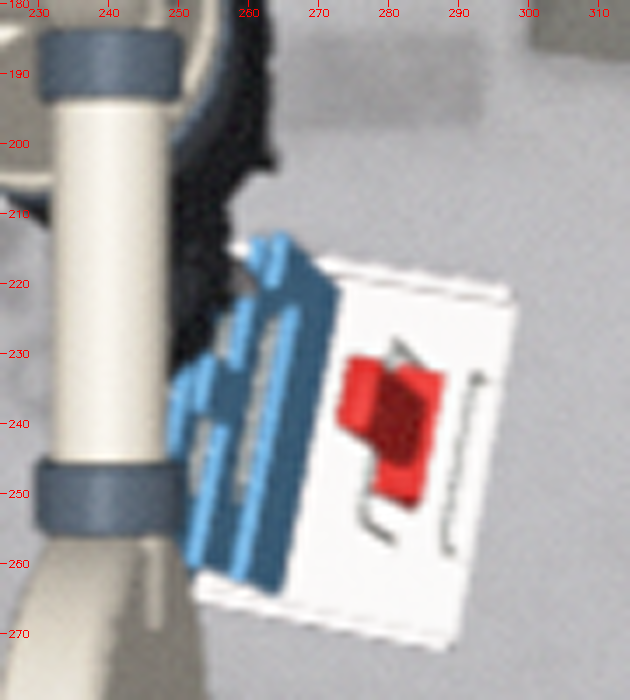

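View pics/b2.png

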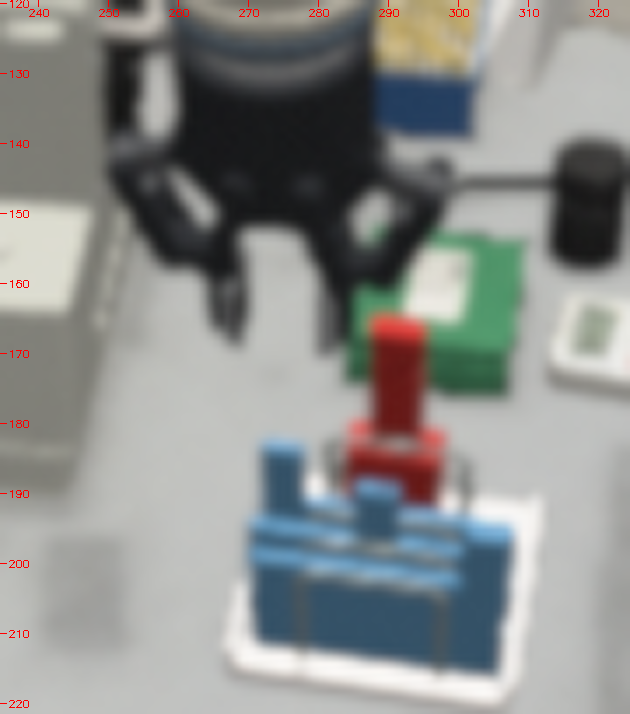

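Request:
{"name": "step_arm", "arguments": {"moves": [[[1,2,15,0,0,0,-0.25],[0,0,15,0,0,0,-0.25],[0,0,15,0,0,0,-0.25],[0,0,12,0,0,0,-0.25],[0,0,10,0,0,0,-0.25],[0,0,10,0,0,0,-0.25],[0,0,8,0,0,0,-0.25],[0,0,7,0,0,0,-0.25],[0,0,0,0,0,0,-0.25]]]}}

```text
t: 3.95
tcp_pos: [0.5471, -0.0063, 0.106]
ee_rot: [2.221, 1.999, -0.244]
ft_force: [-0.4, -0.9, -0.6]
width: 0.375
```

```bash
python3 - <<'E'
from h import *
p=tabtop(1);delta(p-RACK[:,2]*.029,toolR(RACK))
s=vision.grab_frame("side");t=vision.grab_frame("top");crop(s,150,222,250,325,9,"c2.png");crop(t,180,280,225,315,6,"c1.png")
E
```

```text
t 3.95 tcp [547.1  -6.3 106. ] F [-0.4 -0.9 -0.6] w 0.38
shift in cur tool mm [-0.1 -1.2  7. ]  in target tool mm [-0.1 -1.2  7. ] rot deg [-0.12  0.01  0.  ]
```

View pics/c2.png

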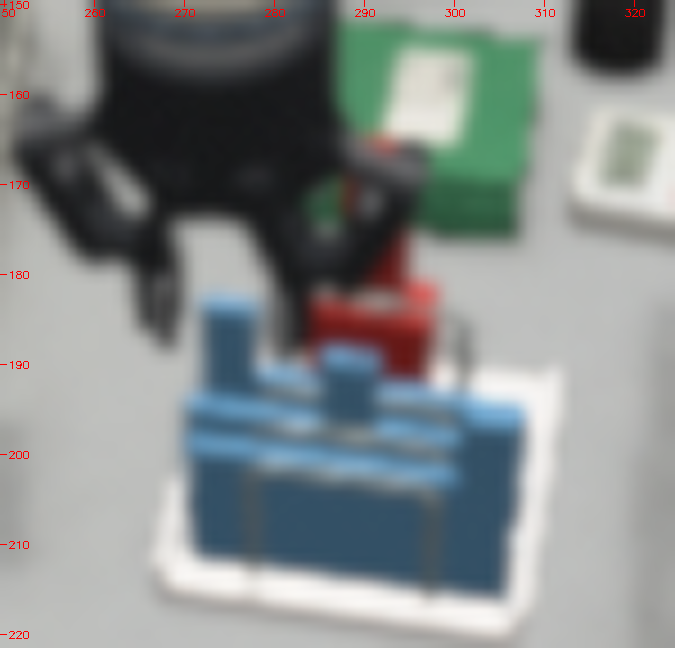

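View pics/c1.png

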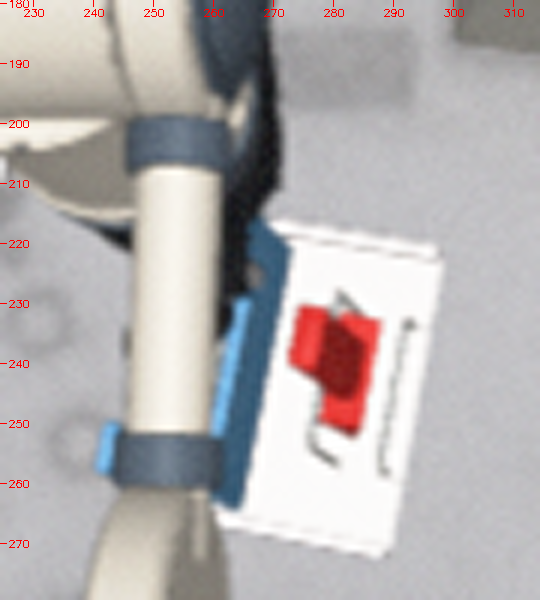

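Request:
{"name": "step_arm", "arguments": {"moves": [[[0,0,5,0,0,0,-0.25],[0,0,0,0,0,0,-0.25],[0,0,0,0,0,0,-1],[0,0,0,0,0,0,-1],[0,0,0,0,0,0,-1],[0,0,0,0,0,0,-1],[0,0,0,0,0,0,-1]]]}}

```text
t: 4.63
tcp_pos: [0.5476, -0.0071, 0.1029]
ee_rot: [2.22, 1.999, -0.241]
ft_force: [-0.6, -0.1, 1.2]
width: 0.214
```

Request:
{"name": "step_arm", "arguments": {"moves": [[[0,0,-6,0,0,0,-1],[0,0,-10,0,0,0,-1],[0,0,-15,0,0,0,-1],[0,0,-18,0,0,0,-1],[0,0,-20,0,0,0,-1],[0,0,-20,0,0,0,-1],[0,0,-20,0,0,0,-1],[0,0,-15,0,0,0,-1],[0,0,0,0,0,0,-1]]]}}

```text
t: 5.38
tcp_pos: [0.5517, 0.0201, 0.229]
ee_rot: [2.217, 1.996, -0.232]
ft_force: [-0.1, 0.4, -0.6]
width: 0.215
```

```bash
python3 - <<'E'
from h import *
s=vision.grab_frame("side");t=vision.grab_frame("top");crop(s,130,222,245,325,7,"d2.png");crop(t,180,280,225,315,6,"d1.png")
print(env.get_obs())
E
```

```text
{'t': 5.4833, 'joint_pos': array([ 0.10375263, -0.00499822,  1.35539921, -0.21896778,  1.82874528,
        0.15644535]), 'joint_velocities': array([-0.00626381,  0.01556264,  0.04504463,  0.00167748, -0.00626506,
        0.00039967]), 'effort': array([ 2.04979065e-01, -4.34917617e+01, -4.38829601e+01, -1.21870805e+00,
        3.02586146e-01, -9.50943591e-03]), 'tcp_pos': array([0.55073418, 0.0195839 , 0.22455192]), 'ee_rot': array([ 2.2193401 ,  1.99819882, -0.2387696 ]), 'ft_force': array([-0.22349361, -0.82233788, -1.01192755]), 'wrist_torque': array([ 0.12882248, -0.09850393, -0.0057845 ]), 'width': 0.21773430146581227}
```

View pics/d2.png

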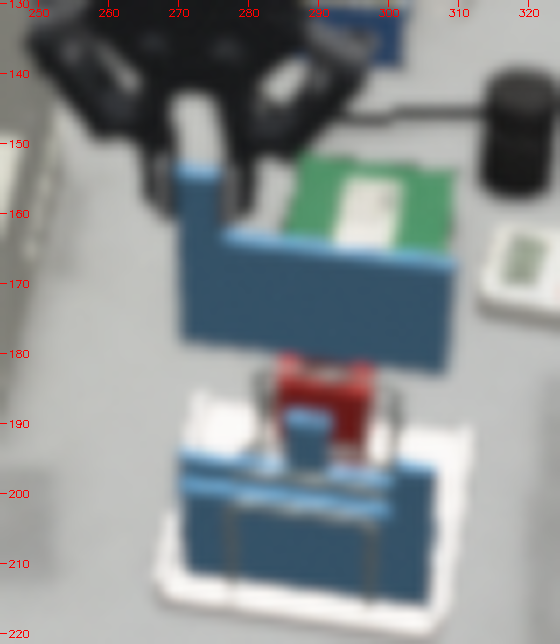

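View pics/d1.png

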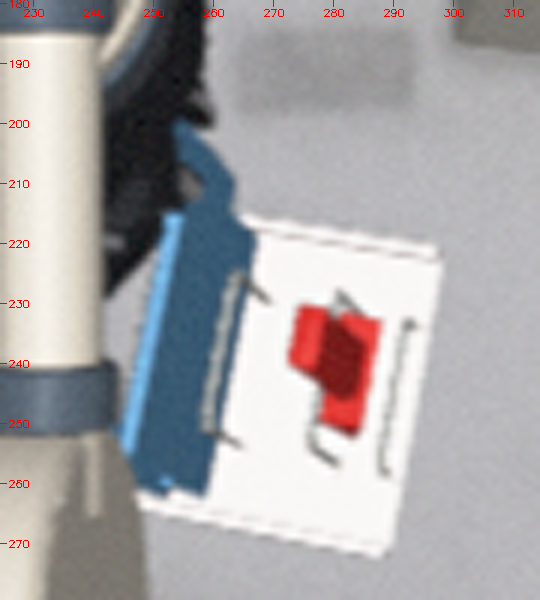

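```bash
cat >> h.py <<'E'
exs,eys=STAND[:,0],np.array([-STAND[1,0],STAND[0,0],0])
CH=exs*.4985+eys*.2622+np.array([0,0,.018])
def st(x,y,z): return CH+STAND@(np.array([x,y,z])*1e-3)
def inst(off=0):
    p=env.get_obs()["tcp_pos"];return np.round(STAND.T@(p-CH)*1e3,1)
E
python3 - <<'E'
from h import *
print(CH);delta(st(46,-14,183),toolR(STAND))
E
```

```text
[0.53080076 0.1884188  0.018     ]
t 5.48 tcp [550.7  19.6 224.6] F [-0.2 -0.8 -1. ] w 0.22
shift in cur tool mm [190.6   9.5 -16.4]  in target tool mm [190.8   2.2 -16.6] rot deg [ 0.58 -0.03  2.13]
```

Request:
{"name": "step_arm", "arguments": {"moves": [[[0,0,-10,0,0,0,-1],[15,0,-6,0,0,0,-1],[25,1,0,0,0,0,-1],[25,1,0,0,0,0,-1],[25,2,0,0,0,0,-1],[25,2,0,0,0,0,-1],[25,2,0,0,0,0,-1],[25,1,0,0,0,0,-1],[15,1,0,0.6,0,2.1,-1],[10,0,0,0,0,0,-1],[0,0,0,0,0,0,-1]]]}}

```text
t: 6.4
tcp_pos: [0.58, 0.2076, 0.1965]
ee_rot: [2.259, 1.963, -0.252]
ft_force: [0.5, -0.3, -1.6]
width: 0.216
```

```bash
python3 - <<'E'
from h import *
delta(st(46,-14,183),toolR(STAND))
s=vision.grab_frame("side");t=vision.grab_frame("top");cv2.imwrite("pics/top2.png",t);cv2.imwrite("pics/side2.png",s);crop(s,165,275,230,320,7,"e2.png");crop(t,170,260,155,245,7,"e1.png")
E
```

```text
t 6.40 tcp [580.  207.6 196.5] F [ 0.5 -0.3 -1.6] w 0.22
shift in cur tool mm [-1.1 -0.  -3. ]  in target tool mm [-1.1 -0.  -3. ] rot deg [-0.27  0.07  0.22]
```

View pics/e2.png

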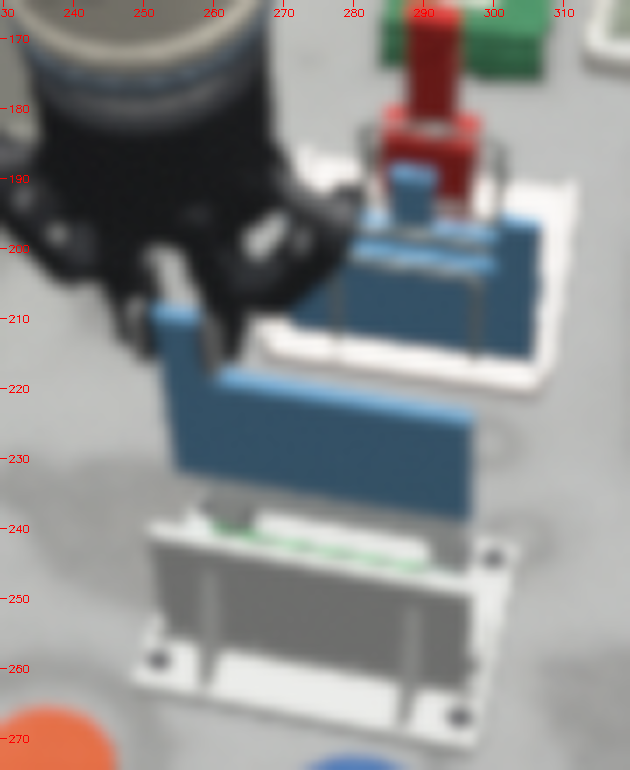

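View pics/e1.png

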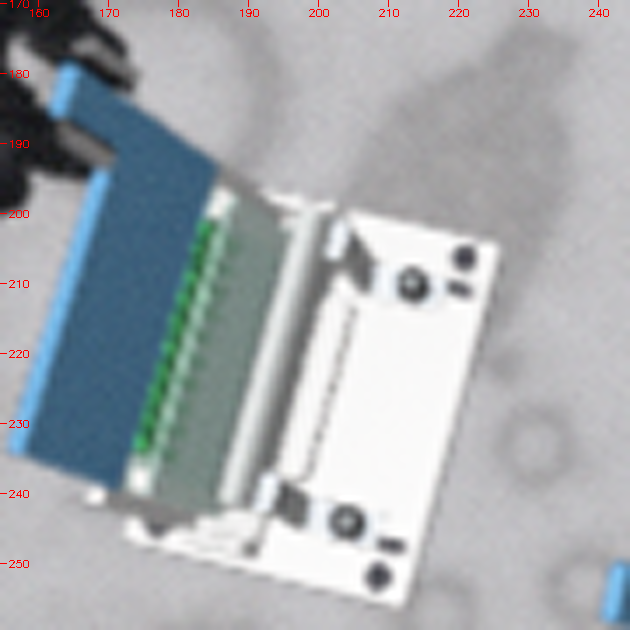

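```bash
python3 - <<'E'
from h import *
np.set_printoptions(precision=1,suppress=True)
t=cv2.imread("pics/top2.png");s=cv2.imread("pics/side2.png")
print("tcp in ch",inst())
for sx in(57,-57):
    print("top",proj("top",st(sx,-15.9,97.2)),"side",proj("side",st(sx,-9.9,97.2)))
p,q,r=edge(t,(184.5,199),(174,235),1.5);print(p,q,r)
P,Q=[plane("top",*k,st(0,-15.9,97.2)[2]) for k in(p,q)];print("front low edge in ch",STAND.T@(P-CH)*1e3,STAND.T@(Q-CH)*1e3)
p,q,r=edge(s,(258,232.2),(293,238.2),1.5,False);print(p,q,r)
P,Q=[plane("side",*k,st(0,-9.9,97.2)[2]) for k in(p,q)];print("back low edge in ch",STAND.T@(P-CH)*1e3,STAND.T@(Q-CH)*1e3)
# corners
for a,b in (((186,194),None),((172.5,239.5),None)):
    print("corner x top",STAND.T@(plane("top",*a,st(0,-15.9,97.2)[2])-CH)*1e3)
for a in ((254.5,231.7),(296.5,238.8)): print("corner x side",STAND.T@(plane("side",*a,st(0,-9.9,97.2)[2])-CH)*1e3)
E
```

```text
tcp in ch [ 46.6 -15.1 181.2]
top (np.float64(186.26091230006546), np.float64(192.20513797308814)) side (np.float64(253.8373062389855), np.float64(231.97807348092223))
top (np.float64(172.37119110393792), np.float64(239.52702503324116)) side (np.float64(296.4941415510768), np.float64(239.61834335269128))
(np.float64(185.42337141402078), np.float64(199.0)) (np.float64(175.11237981693097), np.float64(235.0)) 0.9589775946303121
front low edge in ch [ 40.8 -18.5  96.6] [-45.6 -19.   96.5]
(np.float64(258.0), np.float64(232.45941653530951)) (np.float64(293.0), np.float64(238.5559516232226)) 0.03286104453920302
back low edge in ch [ 45.9 -10.8  97. ] [-47.6 -11.3  96.9]
corner x top [ 52.7 -16.5  97.1]
corner x top [-56.9 -16.2  97.1]
corner x side [ 55.5 -11.2  96.9]
corner x side [-56.5 -12.6  96.6]
```

Request:
{"name": "step_arm", "arguments": {"moves": [[[1,-1,12,0,0,0,-1],[0,0,14,0,0,0,-1],[0,0,14,0,0,0,-1],[0,0,12,0,0,0,-1],[0,0,10,0,0,0,-1],[0,0,8,0,0,0,-1],[0,0,8,0,0,0,-1],[0,0,0,0,0,0,-1]]]}}

```text
t: 7.17
tcp_pos: [0.5764, 0.1901, 0.1204]
ee_rot: [2.261, 1.959, -0.252]
ft_force: [0.3, 0.2, -0.5]
width: 0.218
```

```bash
python3 - <<'E'
from h import *
s=vision.grab_frame("side");t=vision.grab_frame("top");cv2.imwrite("pics/top3.png",t);cv2.imwrite("pics/side3.png",s);crop(s,195,275,230,320,7,"f2.png");crop(t,180,260,155,235,8,"f1.png")
delta(st(46,-13,83),toolR(STAND));print(inst())
E
```

```text
t 7.27 tcp [577.1 190.7 122.3] F [ 0.3 -0.3 -0.2] w 0.22
shift in cur tool mm [ 0.8  0.6 20.8]  in target tool mm [ 0.8  0.5 20.8] rot deg [-0.13  0.    0.03]
[ 45.5 -13.8 103.8]
```

View pics/f2.png

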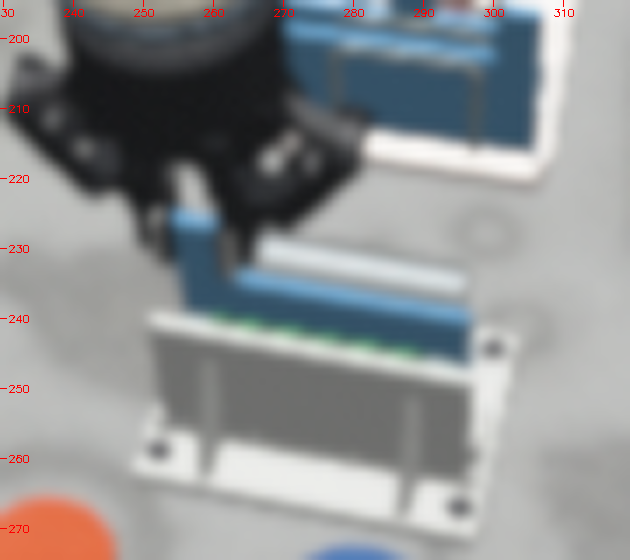

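View pics/f1.png

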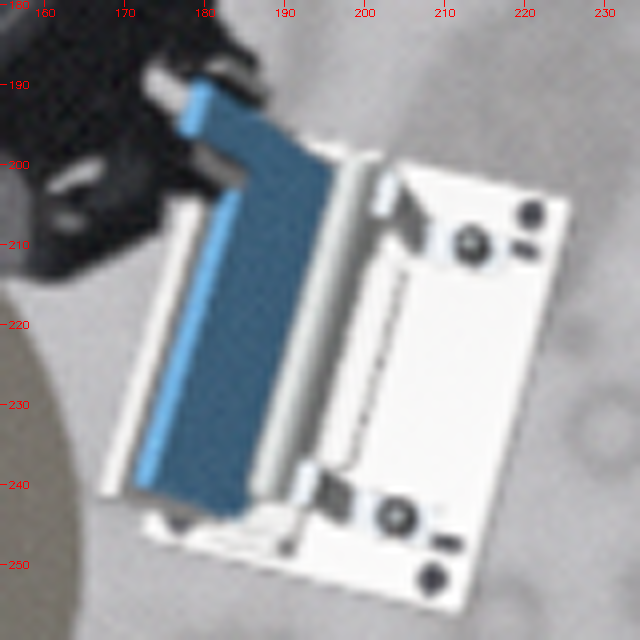

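Request:
{"name": "step_arm", "arguments": {"moves": [[[0,0,5,0,0,0,-1],[0,0,5,0,0,0,-1],[0,0,4,0,0,0,-1],[0,0,2,0,0,0,-1],[0,0,0,0,0,0,-1]]]}}

```text
t: 7.68
tcp_pos: [0.5762, 0.1872, 0.1056]
ee_rot: [2.261, 1.959, -0.25]
ft_force: [0.3, -0.5, -1.3]
width: 0.212
```

Request:
{"name": "step_arm", "arguments": {"moves": [[[0,0,1,0,0,0,-1],[0,0,1,0,0,0,-1],[0,0,1,0,0,0,-1],[0,0,0,0,0,0,-1]]]}}

```text
t: 8.02
tcp_pos: [0.5764, 0.1867, 0.1035]
ee_rot: [2.261, 1.959, -0.248]
ft_force: [0.3, -0.5, -1.7]
width: 0.213
```

```bash
python3 - <<'E'
from h import *
print(inst())
E
```

```text
[ 45.4 -13.7  84.6]
```

Request:
{"name": "step_arm", "arguments": {"moves": [[[0,0,1,0,0,0,-1],[0,0,1,0,0,0,-1],[0,0,0,0,0,0,-1]]]}}

```text
t: 8.27
tcp_pos: [0.5766, 0.1865, 0.1024]
ee_rot: [2.261, 1.959, -0.246]
ft_force: [-0.6, 1.2, 2.5]
width: 0.216
```

Request:
{"name": "step_arm", "arguments": {"moves": [[[0,0,1,0,0,0,-1],[0,0,1,0,0,0,-1],[0,0,0,0,0,0,-1]]]}}

```text
t: 8.52
tcp_pos: [0.5768, 0.1866, 0.1023]
ee_rot: [2.261, 1.959, -0.243]
ft_force: [-2.5, 1.8, 9.2]
width: 0.215
```

Request:
{"name": "step_arm", "arguments": {"moves": [[[0,0,-1.5,0,0,0,-1],[0.7,0,0,0,0,0,-1],[0.7,0,0,0,0,0,-1],[0,0,0,0,0,0,-1]]]}}

```text
t: 8.85
tcp_pos: [0.5768, 0.1876, 0.1022]
ee_rot: [2.26, 1.958, -0.246]
ft_force: [-1.7, 0.2, 7.3]
width: 0.213
```

```bash
python3 - <<'E'
from h import *
print(inst());o=env.get_obs();print(toolR(STAND).T@o["ft_force"],o["wrist_torque"])
E
```

```text
[ 45.7 -12.4  83.4]
[-1.60877819 -1.70441357 -7.07220803] [-0.20145897  0.39721237 -0.09988718]
```

Request:
{"name": "step_arm", "arguments": {"moves": [[[0.7,0,-0.7,0,0,0,-1],[0.7,0,0,0,0,0,-1],[0,0,0,0,0,0,-1]]]}}

```text
t: 9.1
tcp_pos: [0.577, 0.1888, 0.1019]
ee_rot: [2.26, 1.958, -0.248]
ft_force: [-0.5, -2.0, 5.6]
width: 0.211
```

```bash
python3 - <<'E'
from h import *
print(inst());o=env.get_obs();print(toolR(STAND).T@o["ft_force"],o["wrist_torque"])
t=vision.grab_frame("top");s=vision.grab_frame("side");cv2.imwrite("pics/top4.png",t);crop(t,180,260,155,235,8,"g1.png");crop(s,195,275,230,320,7,"g2.png")
E
```

```text
[ 45.7 -11.3  83.4]
[-3.21883843 -0.25543543 -5.06949548] [-0.53600646  0.27042259 -0.10121071]
```

View pics/g1.png

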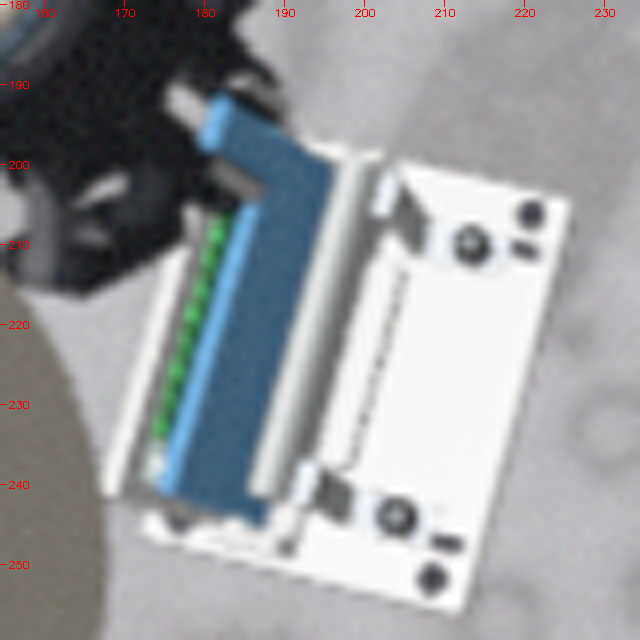

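View pics/g2.png

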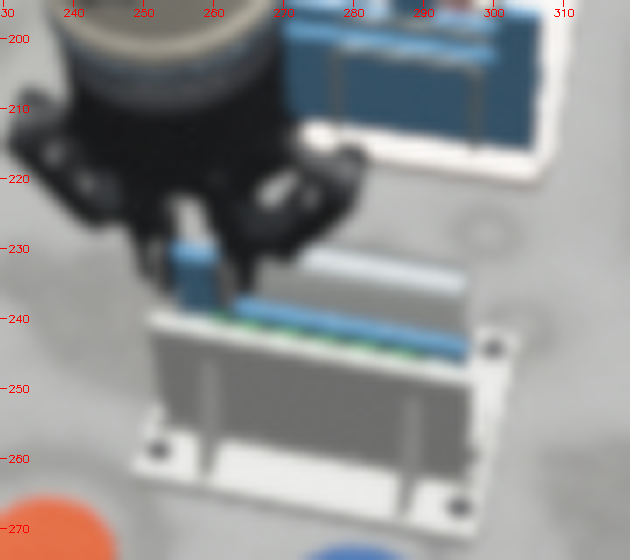

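Request:
{"name": "step_arm", "arguments": {"moves": [[[0.3,0,0,0,0,0,-1],[0,0,0,0,0,0,-0.4],[0,0,0,0,0,0,-0.25],[0,0,0,0,0,0,-0.25],[-1,0,-3,0,0,0,-0.25],[0,0,-15,0,0,0,-0.25],[0,0,-20,0,0,0,-0.25],[0,0,-25,0,0,0,-0.25],[0,0,-25,0,0,0,-0.25],[0,0,-10,0,0,0,-0.25]]]}}

```text
t: 10.03
tcp_pos: [0.5808, 0.21, 0.2012]
ee_rot: [2.26, 1.958, -0.24]
ft_force: [0.1, 1.1, 0.9]
width: 0.372
```

```bash
python3 - <<'E'
from h import *
print(inst())
p=tabtop(0)
delta(p+RACK[:,2]*.045,toolR(RACK))
t=vision.grab_frame("top");s=vision.grab_frame("side");cv2.imwrite("pics/top5.png",t);cv2.imwrite("pics/side5.png",s);crop(t,180,260,155,235,8,"h1.png");crop(s,215,275,240,310,9,"h2.png")
E
```

```text
[ 46.4 -11.5 185.1]
t 10.03 tcp [580.8 210.  201.2] F [0.1 1.1 0.9] w 0.37
shift in cur tool mm [-179.1  -51.    72.3]  in target tool mm [-176.9  -58.1   72.5] rot deg [-0.34 -0.15 -2.15]
```

View pics/h1.png

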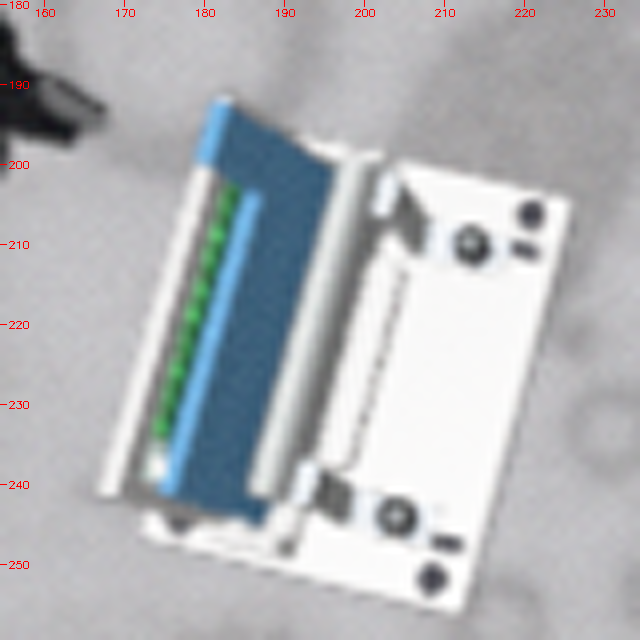

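View pics/h2.png

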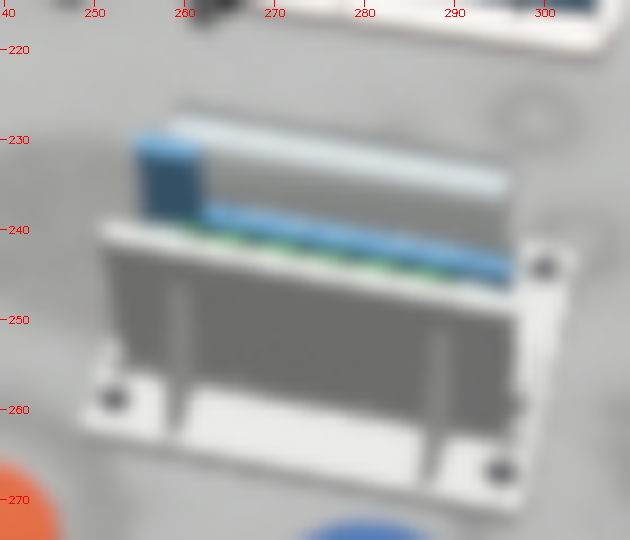

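```bash
python3 - <<'E'
from h import *
np.set_printoptions(precision=1,suppress=True)
t=cv2.imread("pics/top5.png");s=cv2.imread("pics/side5.png")
zt=st(0,-15,72)[2];print("zt",zt)
def e(n,img,a,b,w,hz,z):
    p,q,r=edge(img,a,b,w,hz);P,Q=plane(n,*p,z),plane(n,*q,z)
    print(n,a,"res %.2f"%r,[STAND.T@(k-CH)*1e3 for k in(P,Q)],"Y'",[float(k@eys*1e3) for k in (P,Q)]);return
e("top",t,(185.7,206),(176.7,238),1,True,zt)
e("top",t,(197.5,200),(187,237),1.2,True,.09)
e("side",s,(262,237.3),(294,242.8),1.2,False,zt)
e("side",s,(264,231.3),(294,236.7),1.2,False,.09)
E
```

```text
zt 0.09154136951910606
top (185.7, 206) res 0.06 [array([ 28.6, -12.7,  72.5]), array([-49.9, -14.1,  72.2])] Y' [265.4156630942404, 263.8899473600112]
top (197.5, 200) res 0.01 [array([ 49.3, -33.5,  66.3]), array([-42.4, -33.7,  66.3])] Y' [243.71221668925034, 243.57245694084526]
side (262, 237.3) res 0.15 [array([ 37. , -13.5,  72.3]), array([-50. , -14.6,  72.1])] Y' [264.5104625762396, 263.45916669170373]
side (264, 231.3) res 0.02 [array([ 36.8, -35.1,  66. ]), array([-46.3, -35.2,  66. ])] Y' [242.1172957700579, 242.03357369343485]
```

Request:
{"name": "step_arm", "arguments": {"moves": [[[-26,-7,0,0,0,0,-0.25],[-26,-7,0,0,0,0,-0.25],[-26,-7,0,0,0,0,-0.25],[-26,-7,0,-0.3,0,-2.1,-0.25],[-26,-10,0,0,0,0,-0.25],[-26,-10,0,0,0,0,-0.25],[-21,-8,10,0,0,0,-0.25],[0,0,20,0,0,0,-0.25],[0,0,20,0,0,0,-0.25],[0,0,12,0,0,0,-0.25],[0,0,0,0,0,0,-0.25]]]}}

```text
t: 11.05
tcp_pos: [0.4987, 0.0307, 0.1698]
ee_rot: [2.226, 2.003, -0.257]
ft_force: [-0.5, -0.1, 0.4]
width: 0.37
```

```bash
python3 - <<'E'
from h import *
p=tabtop(0)
delta(p-RACK[:,2]*.026,toolR(RACK))
s=vision.grab_frame("side");crop(s,140,222,250,325,8,"i2.png")
t=vision.grab_frame("top");crop(t,180,280,225,315,6,"i1.png")
E
```

```text
t 11.05 tcp [498.7  30.7 169.8] F [-0.5 -0.1  0.4] w 0.37
shift in cur tool mm [-1.   5.7 72.6]  in target tool mm [-1.1  4.7 72.6] rot deg [-0.74  0.09  0.04]
```

View pics/i2.png

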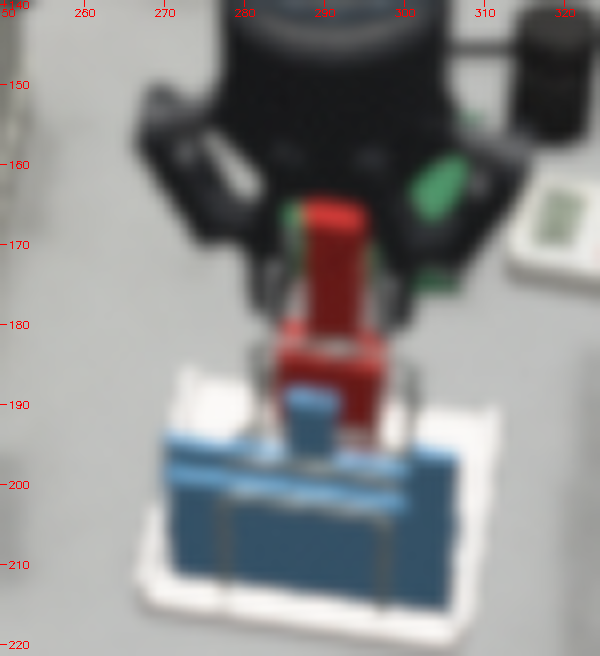

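Request:
{"name": "step_arm", "arguments": {"moves": [[[-1,5,5,-0.7,0,0,-0.25],[0,0,12,0,0,0,-0.25],[0,0,14,0,0,0,-0.25],[0,0,14,0,0,0,-0.25],[0,0,12,0,0,0,-0.25],[0,0,10,0,0,0,-0.25],[0,0,5,0,0,0,-0.25],[0,0,0,0,0,0,-0.25]]]}}

```text
t: 11.82
tcp_pos: [0.5036, 0.0143, 0.1028]
ee_rot: [2.217, 1.997, -0.237]
ft_force: [-0.1, 0.4, -0.5]
width: 0.378
```

```bash
python3 - <<'E'
from h import *
p=tabtop(0)
delta(p-RACK[:,2]*.026,toolR(RACK))
s=vision.grab_frame("side");crop(s,140,222,250,325,8,"j2.png")
E
```

```text
t 11.82 tcp [503.6  14.3 102.8] F [-0.1  0.4 -0.5] w 0.38
shift in cur tool mm [-0.  -1.9  3.8]  in target tool mm [-0.  -1.8  3.8] rot deg [0.24 0.02 0.  ]
```

View pics/j2.png

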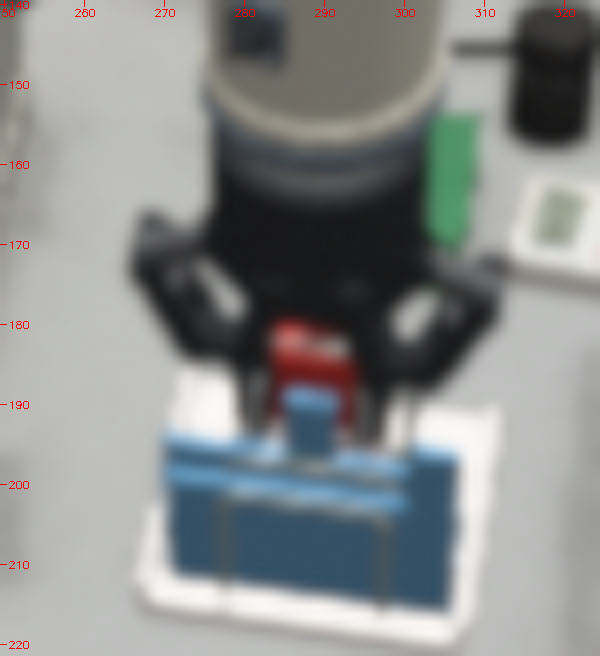

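Request:
{"name": "step_arm", "arguments": {"moves": [[[0,0,3,0,0,0,-0.25],[0,0,0,0,0,0,-0.25],[0,0,0,0,0,0,-1],[0,0,0,0,0,0,-1],[0,0,0,0,0,0,-1],[0,0,0,0,0,0,-1],[0,0,0,0,0,0,-1]]]}}

```text
t: 12.45
tcp_pos: [0.5048, 0.014, 0.1024]
ee_rot: [2.216, 1.996, -0.232]
ft_force: [1.2, 0.5, 2.6]
width: 0.212
```

Request:
{"name": "step_arm", "arguments": {"moves": [[[0,0,-6,0,0,0,-1],[0,0,-10,0,0,0,-1],[0,0,-15,0,0,0,-1],[0,0,-18,0,0,0,-1],[0,0,-20,0,0,0,-1],[0,0,-20,0,0,0,-1],[0,0,-20,0,0,0,-1],[0,0,-20,0,0,0,-1],[0,0,0,0,0,0,-1]]]}}

```text
t: 13.2
tcp_pos: [0.5076, 0.0424, 0.2331]
ee_rot: [2.214, 1.994, -0.224]
ft_force: [0.4, 0.6, 0.3]
width: 0.218
```

```bash
python3 - <<'E'
from h import *
p=tabtop(0)
delta(st(0,-20,190),toolR(STAND))
E
```

```text
t 13.20 tcp [507.6  42.4 233.1] F [0.4 0.6 0.3] w 0.22
shift in cur tool mm [170.4   8.6 -11.1]  in target tool mm [170.6   2.2 -11.7] rot deg [ 1.27 -0.14  2.08]
```

Request:
{"name": "step_arm", "arguments": {"moves": [[[10,0,-8,0,0,0,-1],[25,1,-4,0,0,0,-1],[25,1,0,0,0,0,-1],[25,1,0,0,0,0,-1],[25,1,0,0,0,0,-1],[25,1,0,0,0,0,-1],[20,1,0,0,0,0,-1],[10,0,0,1.2,0,2.1,-1],[5,0,0,0,0,0,-1],[0,0,0,0,0,0,-1]]]}}

```text
t: 14.03
tcp_pos: [0.5296, 0.2096, 0.201]
ee_rot: [2.261, 1.963, -0.256]
ft_force: [-0.4, -0.8, -1.2]
width: 0.211
```

```bash
python3 - <<'E'
from h import *
s=vision.grab_frame("side");t=vision.grab_frame("top");crop(s,175,275,240,310,7,"k2.png");crop(t,170,260,155,245,7,"k1.png")
delta(st(0,-20,100),toolR(STAND));print(inst())
E
```

```text
t 14.13 tcp [529.9 208.4 202.4] F [-0.6  0.5  0.4] w 0.21
shift in cur tool mm [ 0.5  4.3 84.3]  in target tool mm [ 0.5  3.8 84.4] rot deg [-0.37  0.04  0.09]
[ -3.8 -20.5 184.4]
```

View pics/k2.png

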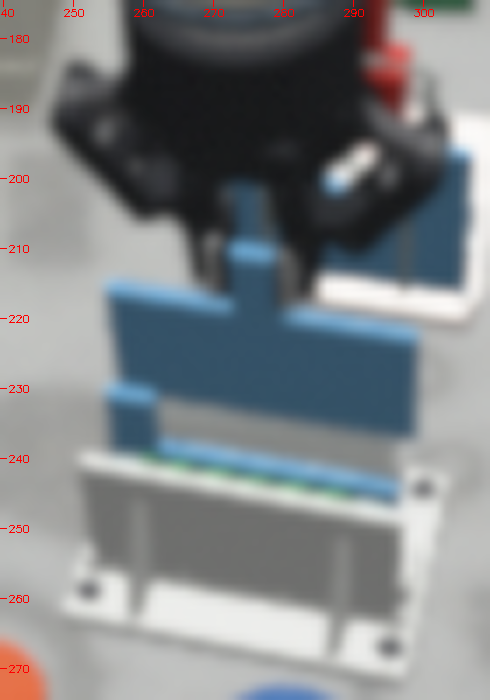

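View pics/k1.png

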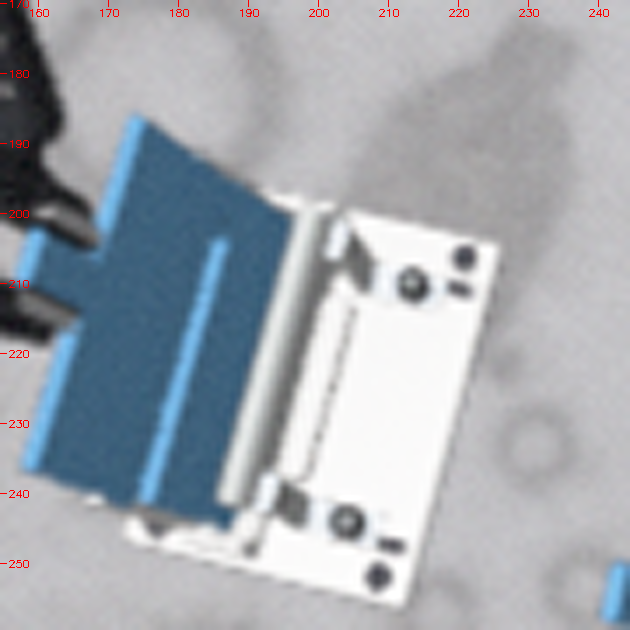

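Request:
{"name": "step_arm", "arguments": {"moves": [[[0,3.5,10,-0.4,0,0,-1],[0,0,14,0,0,0,-1],[0,0,14,0,0,0,-1],[0,0,14,0,0,0,-1],[0,0,12,0,0,0,-1],[0,0,10,0,0,0,-1],[0,0,8,0,0,0,-1],[0,0,0,0,0,0,-1]]]}}

```text
t: 14.8
tcp_pos: [0.5303, 0.1898, 0.1208]
ee_rot: [2.259, 1.958, -0.248]
ft_force: [-0.1, -0.4, -1.4]
width: 0.215
```

```bash
python3 - <<'E'
from h import *
s=vision.grab_frame("side");t=vision.grab_frame("top");crop(s,195,275,240,310,8,"l2.png");crop(t,180,260,155,235,8,"l1.png")
delta(st(0,-19,85),toolR(STAND));print(inst())
E
```

```text
t 14.90 tcp [531.1 190.5 123. ] F [0.8 0.  0.4] w 0.21
shift in cur tool mm [ 1.5 -0.  18. ]  in target tool mm [ 1.5 -0.  18. ] rot deg [ 0.07 -0.01  0.02]
[  0.  -20.5 103. ]
```

View pics/l2.png

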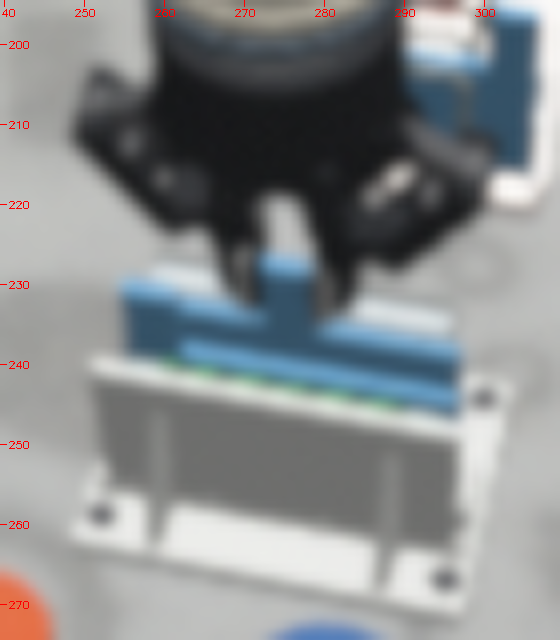

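View pics/l1.png

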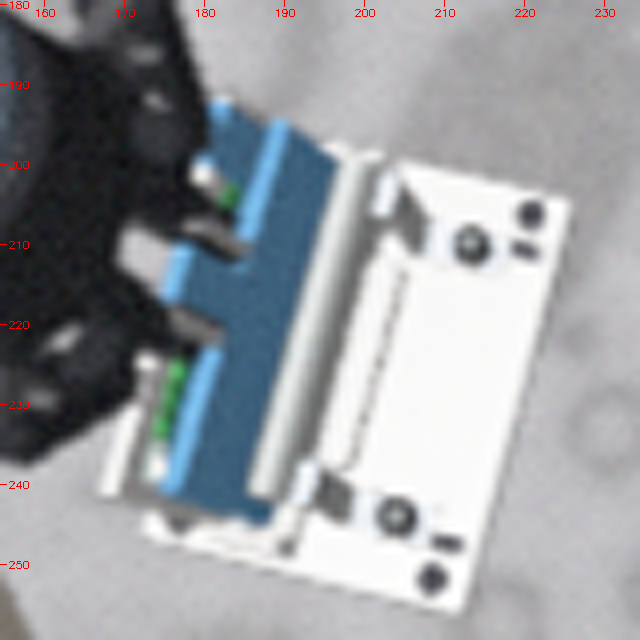

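Request:
{"name": "step_arm", "arguments": {"moves": [[[1,0,5,0,0,0,-1],[0,0,5,0,0,0,-1],[0,0,4,0,0,0,-1],[0,0,2,0,0,0,-1],[0,0,1,0,0,0,-1],[0,0,1,0,0,0,-1],[0,0,0,0,0,0,-1]]]}}

```text
t: 15.48
tcp_pos: [0.5306, 0.1885, 0.1068]
ee_rot: [2.259, 1.959, -0.242]
ft_force: [-3.9, 1.3, 6.1]
width: 0.213
```

Request:
{"name": "step_arm", "arguments": {"moves": [[[0,0,1,0,0,0,-1],[0,0,1,0,0,0,-1],[0,0,0,0,0,0,-1]]]}}

```text
t: 15.73
tcp_pos: [0.5306, 0.1888, 0.1066]
ee_rot: [2.259, 1.959, -0.239]
ft_force: [-7.3, 3.4, 12.7]
width: 0.211
```

Request:
{"name": "step_arm", "arguments": {"moves": [[[0,0,-2,0,0,0,-1],[0.7,0,0,0,0,0,-1],[0.7,0,0,0,0,0,-1],[0,0,0,0,0,0,-1]]]}}

```text
t: 16.07
tcp_pos: [0.5311, 0.1897, 0.1064]
ee_rot: [2.259, 1.958, -0.242]
ft_force: [-3.8, 1.9, 8.4]
width: 0.212
```

```bash
python3 - <<'E'
from h import *
print(inst());o=env.get_obs();print(toolR(STAND).T@o["ft_force"],o["wrist_torque"]);delta(st(0,-18,86.5),toolR(STAND))
E
```

```text
[  0.1 -17.7  86.6]
[-0.54623419 -4.05329941 -8.50992423] [-0.06189809  0.50277127 -0.19427326]
t 16.07 tcp [531.1 189.7 106.4] F [-3.8  1.9  8.4] w 0.21
shift in cur tool mm [-0.3 -0.1  0.1]  in target tool mm [-0.3 -0.1  0.1] rot deg [ 0.14 -0.06  0.03]
```

Request:
{"name": "step_arm", "arguments": {"moves": [[[0.5,-0.7,-1,0,0,0,-1],[0.7,0,0,0,0,0,-1],[0,0,0,0,0,0,-1]]]}}

```text
t: 16.32
tcp_pos: [0.5307, 0.1905, 0.1062]
ee_rot: [2.258, 1.957, -0.243]
ft_force: [-2.0, -0.4, 6.5]
width: 0.216
```

```bash
python3 - <<'E'
from h import *
print(inst());o=env.get_obs();print(toolR(STAND).T@o["ft_force"],o["wrist_torque"])
s=vision.grab_frame("side");t=vision.grab_frame("top");crop(s,195,275,240,310,8,"m2.png");crop(t,180,260,155,235,8,"m1.png")
E
```

```text
[ -0.4 -17.   86.6]
[-2.08172608 -1.90231441 -6.19942437] [-0.27091376  0.05730175  0.03498201]
```

View pics/m2.png

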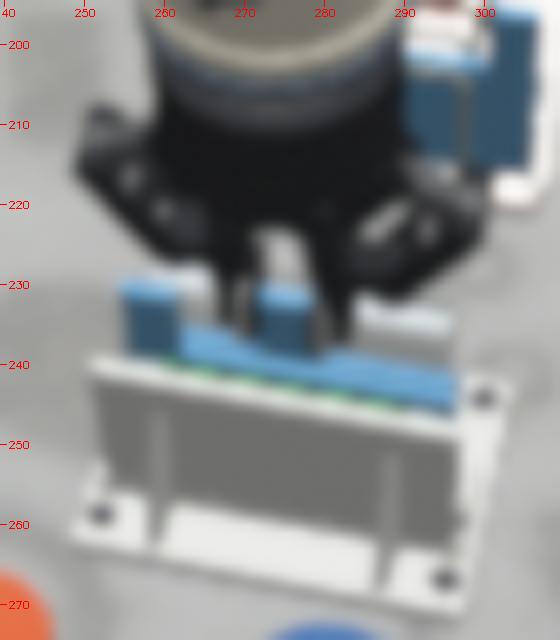

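View pics/m1.png

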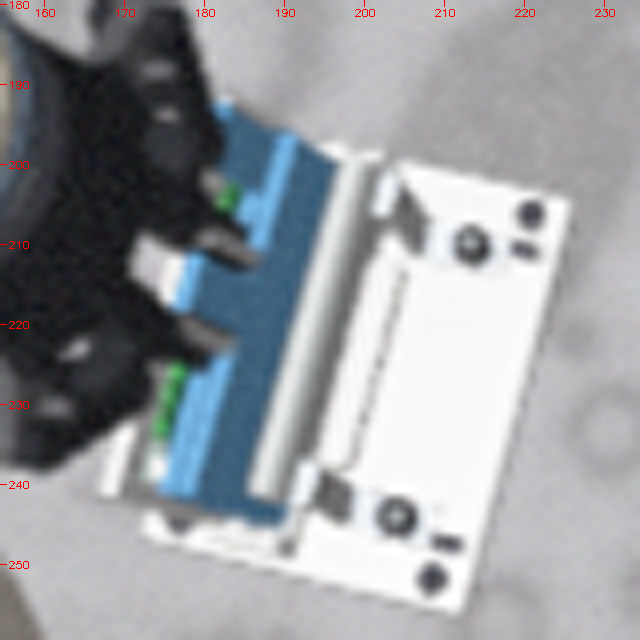

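Request:
{"name": "step_arm", "arguments": {"moves": [[[0.7,0,-0.6,0,0,0,-1],[0.7,0,0,0,0,0,-1],[0.7,0,0,0,0,0,-1],[0,0,0,0,0,0,-1]]]}}

```text
t: 16.75
tcp_pos: [0.5308, 0.191, 0.1061]
ee_rot: [2.258, 1.954, -0.248]
ft_force: [-2.1, -6.6, 6.0]
width: 0.214
```

```bash
python3 - <<'E'
from h import *
print(inst());o=env.get_obs();print(toolR(STAND).T@o["ft_force"],o["wrist_torque"]);delta(st(0,-18,86.5),toolR(STAND))
t=vision.grab_frame("top");crop(t,185,255,160,225,9,"n1.png")
E
```

```text
[ -0.4 -16.4  86.6]
[-8.00534576 -1.1327416  -4.43133788] [-1.45185296  0.24053192  0.04287162]
t 16.75 tcp [530.8 191.  106.1] F [-2.1 -6.6  6. ] w 0.21
shift in cur tool mm [-1.6  0.4  0.1]  in target tool mm [-1.6  0.4  0.1] rot deg [ 0.07  0.2  -0.05]
```

View pics/n1.png

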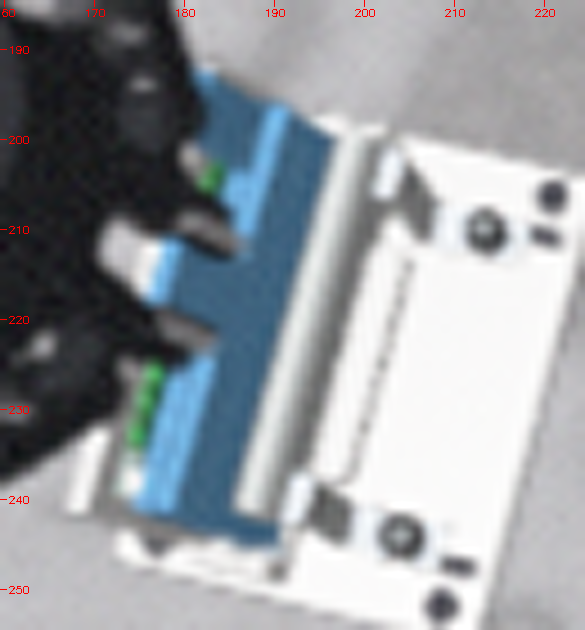

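Request:
{"name": "step_arm", "arguments": {"moves": [[[-0.5,0,0,0,0,0,-1],[0,0,0,0,0,0,-0.4],[0,0,0,0,0,0,-0.25],[0,0,0,0,0,0,-0.25],[-1,0,-3,0,0,0,-0.25],[0,0,-15,0,0,0,-0.25],[0,0,-20,0,0,0,-0.25],[0,0,-25,0,0,0,-0.25],[0,0,-25,0,0,0,-0.25],[0,0,-15,0,0,0,-0.25]]]}}

```text
t: 17.63
tcp_pos: [0.534, 0.2141, 0.2096]
ee_rot: [2.258, 1.958, -0.239]
ft_force: [-0.4, -0.2, 0.2]
width: 0.373
```

```bash
python3 - <<'E'
from h import *
np.set_printoptions(precision=1,suppress=True)
print(inst())
t=vision.grab_frame("top");s=vision.grab_frame("side");cv2.imwrite("pics/top6.png",t);cv2.imwrite("pics/side6.png",s);crop(t,180,260,155,235,8,"o1.png");crop(s,215,275,240,310,9,"o2.png")
crop(t,215,260,265,300,14,"o3.png")
E
```

```text
[ -0.5 -15.9 192.7]
```

View pics/o1.png

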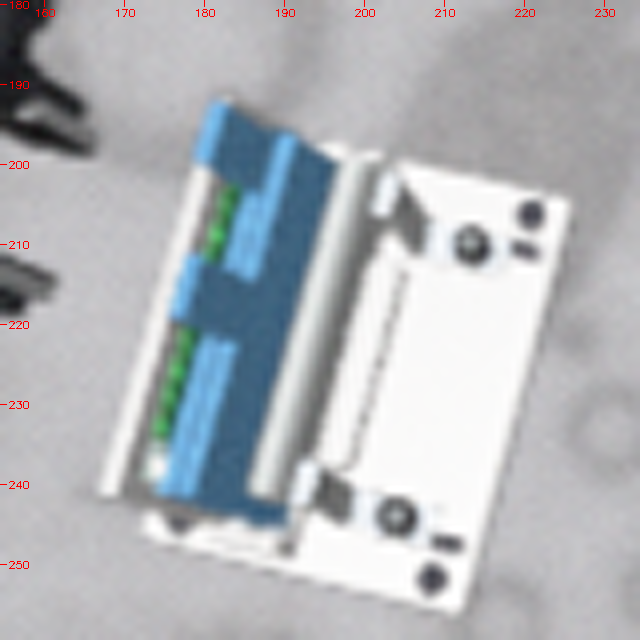

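View pics/o2.png

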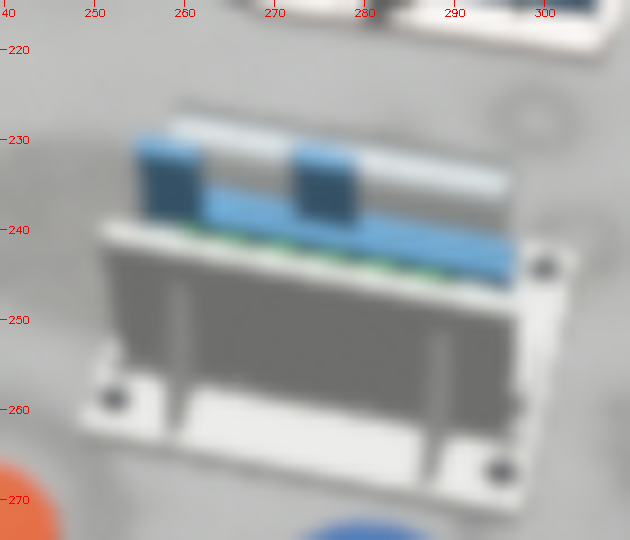

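View pics/o3.png

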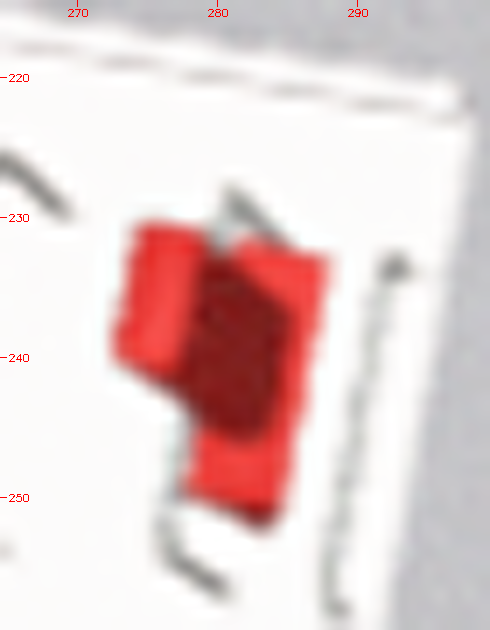

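```bash
python3 - <<'E'
from h import *
np.set_printoptions(precision=1,suppress=True)
t=cv2.imread("pics/top6.png");s=cv2.imread("pics/side6.png")
hsv=cv2.cvtColor(t,cv2.COLOR_BGR2HSV);
W,e=tri((276.0,236.1),(291.3,166.5));print(W*1e3,e*1e3,"x'",W@exr*1e3,"y'",W@eyr*1e3)
# by top ray at several heights
for z in(.165,.168,.172): 
    P=plane("top",276,236.1,z);print(z,P*1e3,P@exr*1e3,P@eyr*1e3)
    print("side pred",proj("side",P))
# shoulders in side: corners
for a in((284.2,179.8),(298,181.2)): print(plane("side",*a,.125)*1e3)
delta(W+RACK[:,2]*.03,toolR(RACK))
E
```

```text
[499.7 -30.8 169.6] 2.0578243099271853 x' 500.1657316470267 y' 21.604851232235198
0.165 [499.2 -30.9 165. ] 499.6770568395042 21.46827206297324
side pred (np.float64(291.7307360986306), np.float64(167.79799858094722))
0.168 [498.8 -30.8 168. ] 499.3221803945688 21.549667404364627
side pred (np.float64(291.8954440083857), np.float64(167.02828620801492))
0.172 [498.4 -30.6 172. ] 498.8490118013216 21.658194526219802
side pred (np.float64(292.1160056845222), np.float64(165.9975582279846))
[519.7 -21.3 125. ]
[477.8 -18.5 125. ]
t 17.73 tcp [534.6 214.4 210.2] F [-0.3 -0.2 -0. ] w 0.38
shift in cur tool mm [-233.4   -0.3   62. ]  in target tool mm [-233.    -9.1   62.8] rot deg [-0.1 -0.2 -2.1]
```

Request:
{"name": "step_arm", "arguments": {"moves": [[[-26,0,0,0,0,0,-0.06],[-26,0,0,0,0,0,-0.06],[-26,0,0,0,0,0,-0.06],[-26,0,0,0,0,0,-0.06],[-26,0,0,0,0,0,-0.06],[-26,0,0,0,0,-2.1,-0.06],[-26,-2,0,0,0,0,-0.06],[-26,-4,0,0,0,0,-0.06],[-25,-3,10,0,0,0,-0.06],[0,0,20,0,0,0,-0.06],[0,0,20,0,0,0,-0.06],[0,0,0,0,0,0,-0.06]]]}}

```text
t: 18.73
tcp_pos: [0.4915, -0.023, 0.202]
ee_rot: [2.229, 2.004, -0.258]
ft_force: [-0.4, -0.3, -0.6]
width: 0.47
```

```bash
python3 - <<'E'
from h import *
W=np.array([.4990,-.0308,.1690])
delta(W-RACK[:,2]*.033,toolR(RACK))
s=vision.grab_frame("side");crop(s,110,222,245,325,6,"p2.png")
t=vision.grab_frame("top");crop(t,180,280,225,315,7,"p1.png")
E
```

```text
t 18.73 tcp [491.5 -23.  202. ] F [-0.4 -0.3 -0.6] w 0.47
shift in cur tool mm [ 0.3  9.3 66.6]  in target tool mm [ 0.3  8.3 66.7] rot deg [-0.89  0.03  0.01]
```

View pics/p2.png

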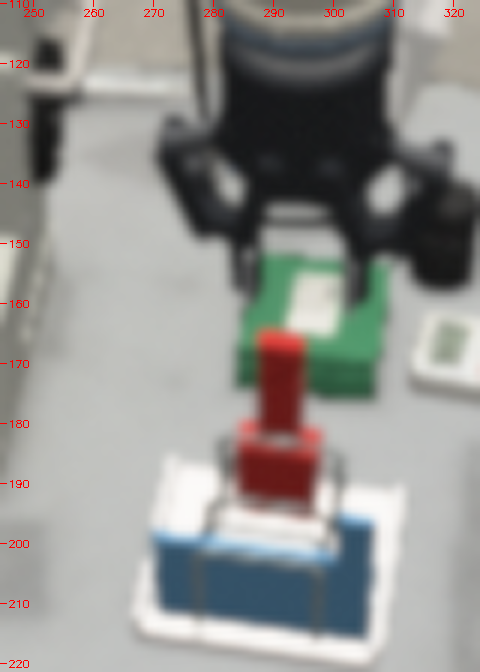

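View pics/p1.png

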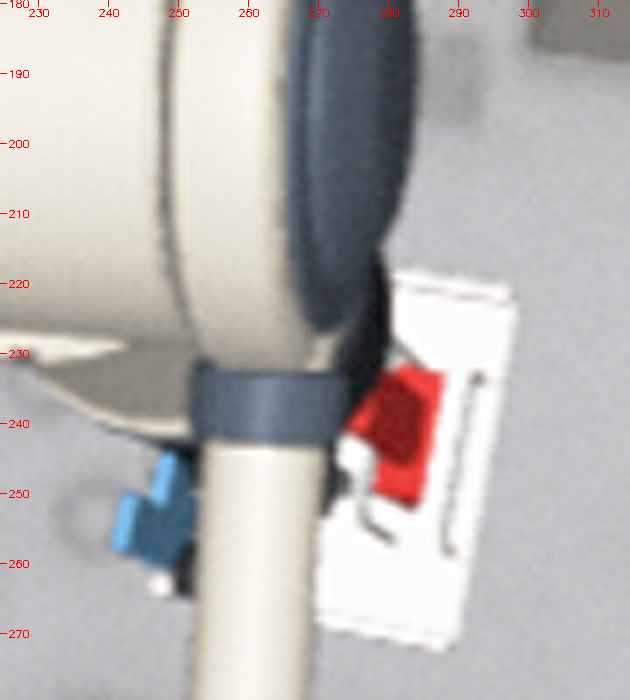

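Request:
{"name": "step_arm", "arguments": {"moves": [[[0,8,0,-0.9,0,0,-0.06],[0,0,5,0,0,0,-0.06],[0,0,12,0,0,0,-0.06],[0,0,12,0,0,0,-0.06],[0,0,12,0,0,0,-0.06],[0,0,10,0,0,0,-0.06],[0,0,0,0,0,0,-0.06]]]}}

```text
t: 19.42
tcp_pos: [0.4994, -0.0342, 0.1543]
ee_rot: [2.217, 1.998, -0.238]
ft_force: [-1.4, 0.5, -0.5]
width: 0.47
```

```bash
python3 - <<'E'
from h import *
W=np.array([.4990,-.0308,.1690])
delta(W-RACK[:,2]*.033,toolR(RACK))
s=vision.grab_frame("side");crop(s,130,212,255,325,8,"q2.png")
E
```

```text
t 19.42 tcp [499.4 -34.2 154.3] F [-1.4  0.5 -0.5] w 0.47
shift in cur tool mm [ 0.1 -0.8 17.9]  in target tool mm [ 0.1 -0.7 17.9] rot deg [0.2  0.02 0.03]
```

View pics/q2.png

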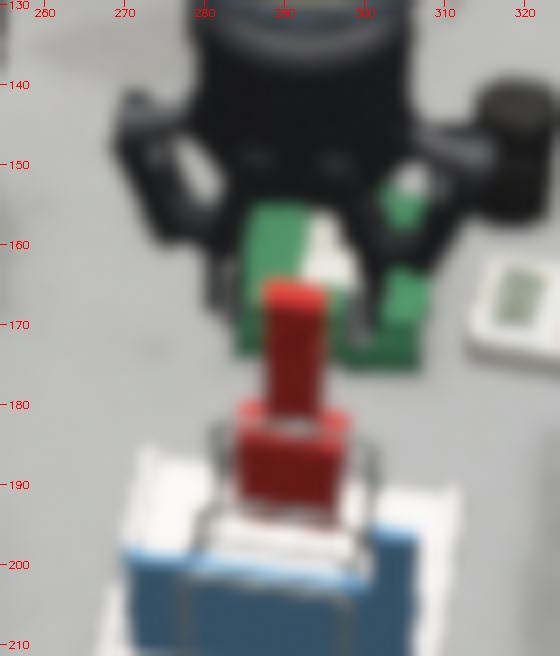

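Request:
{"name": "step_arm", "arguments": {"moves": [[[0,0,7,0,0,0,-0.06],[0,0,7,0,0,0,-0.06],[0,0,4,0,0,0,-0.06],[0,0,0,0,0,0,-0.06],[0,0,0,0,0,0,-1],[0,0,0,0,0,0,-1],[0,0,0,0,0,0,-1],[0,0,0,0,0,0,-1],[0,0,0,0,0,0,-1]]]}}

```text
t: 20.22
tcp_pos: [0.5007, -0.0376, 0.1406]
ee_rot: [2.215, 1.996, -0.231]
ft_force: [0.1, -0.5, -0.8]
width: 0.273
```

Request:
{"name": "step_arm", "arguments": {"moves": [[[0,0,-5,0,0,0,-1],[0,0,-10,0,0,0,-1],[0,0,-15,0,0,0,-1],[0,0,-18,0,0,0,-1],[0,0,-20,0,0,0,-1],[0,0,-20,0,0,0,-1],[0,0,-15,0,0,0,-1],[0,0,0,0,0,0,-1]]]}}

```text
t: 20.88
tcp_pos: [0.5031, -0.015, 0.2456]
ee_rot: [2.212, 1.993, -0.223]
ft_force: [0.3, 0.1, -0.1]
width: 0.267
```

```bash
python3 - <<'E'
from h import *
s=vision.grab_frame("side");crop(s,110,212,250,325,7,"r2.png")
t=vision.grab_frame("top");crop(t,190,280,235,315,8,"r1.png");cv2.imwrite("pics/top7.png",t);cv2.imwrite("pics/side7.png",s)
delta(st(0,-26,220),toolR(STAND))
E
```

```text
t 20.98 tcp [502.3 -15.4 241.6] F [ 0.3  0.3 -1.3] w 0.27
shift in cur tool mm [222.9   8.3 -45.6]  in target tool mm [223.   -0.9 -45.9] rot deg [ 1.06 -0.05  2.14]
```

View pics/r2.png

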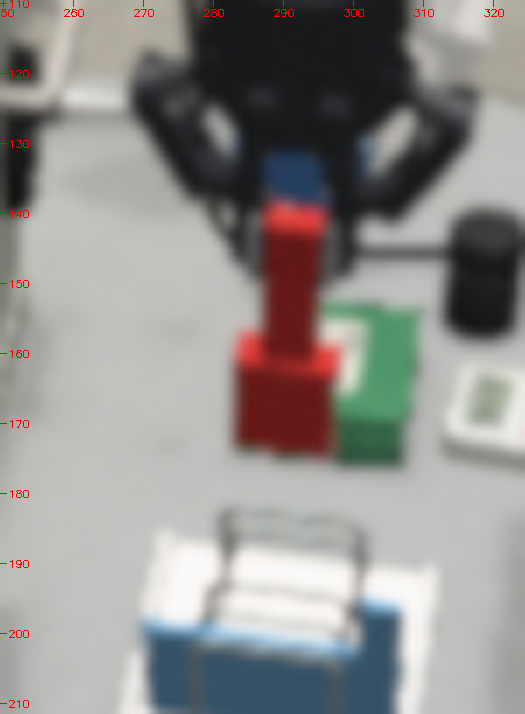

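View pics/r1.png

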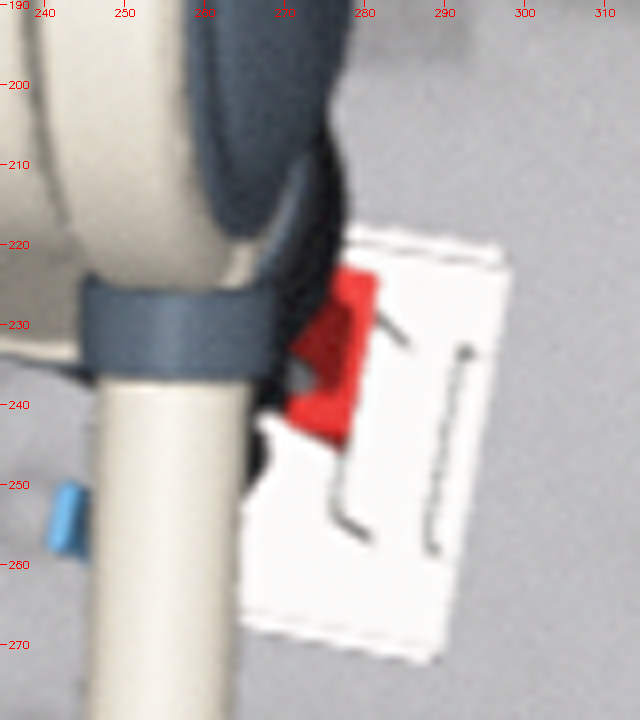

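Request:
{"name": "step_arm", "arguments": {"moves": [[[0,0,-20,0,0,0,-1],[15,0,-20,0,0,0,-1],[27,1,-6,0,0,0,-1],[27,1,0,0,0,0,-1],[27,1,0,0,0,0,-1],[27,1,0,0,0,0,-1],[27,1,0,0,0,0,-1],[27,1,0,0,0,0,-1],[20,1,0,0,0,0,-1],[14,0,0,1,0,2.1,-1],[7,0,0,0,0,0,-1],[0,0,0,0,0,0,-1]]]}}

```text
t: 21.98
tcp_pos: [0.5318, 0.206, 0.2367]
ee_rot: [2.258, 1.962, -0.251]
ft_force: [0.0, -0.3, -1.9]
width: 0.268
```

```bash
python3 - <<'E'
from h import *
s=vision.grab_frame("side");t=vision.grab_frame("top");crop(s,165,275,240,320,7,"s2.png");crop(t,170,260,155,245,7,"s1.png");cv2.imwrite("pics/top8.png",t);cv2.imwrite("pics/side8.png",s)
delta(st(0,-30,200),toolR(STAND));print(inst())
E
```

```text
t 22.08 tcp [532.1 204.6 238.5] F [ 0.4  0.6 -0.3] w 0.26
shift in cur tool mm [ 1.5  1.1 18.8]  in target tool mm [ 1.5  1.  18.8] rot deg [-0.07  0.04  0.08]
[ -1.  -31.5 218.8]
```

View pics/s2.png

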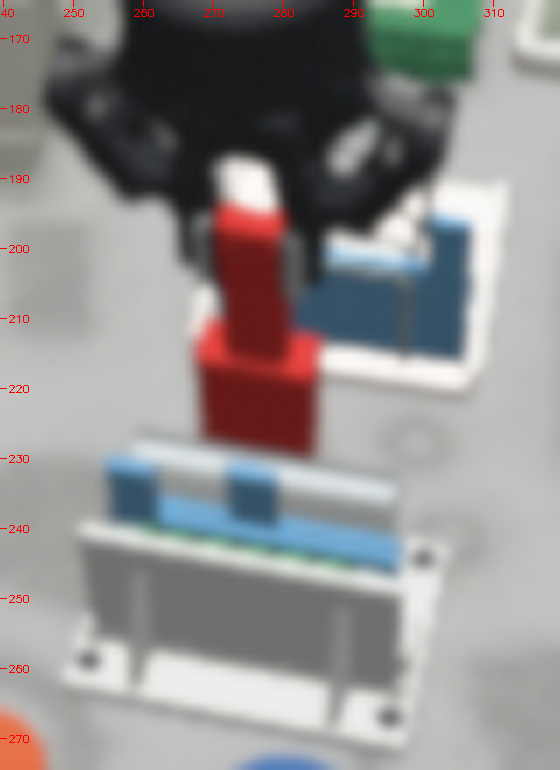

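View pics/s1.png

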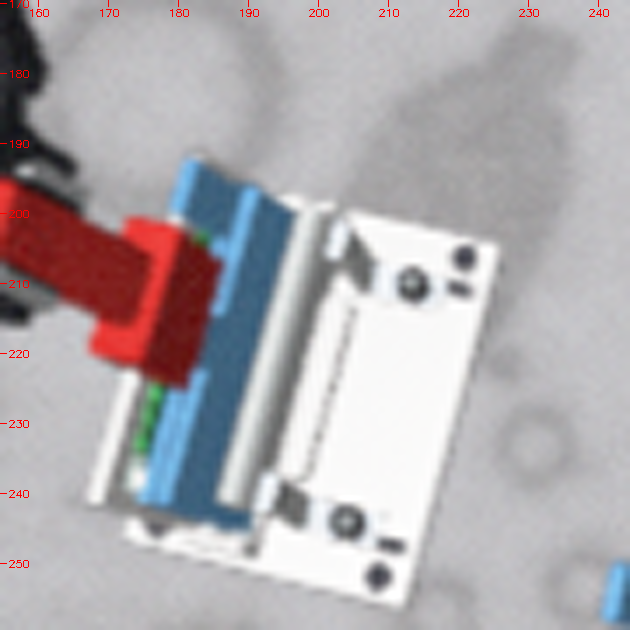

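```bash
python3 - <<'E'
from h import *
np.set_printoptions(precision=1,suppress=True)
y0=-31.2;zt=218.8-117
for sx in(22,-22):
    print("front tip top",proj("top",st(-1+sx,y0+3.5,zt)),"back tip side",proj("side",st(-1+sx,y0+8.5,zt)))
t=cv2.imread("pics/top8.png");s=cv2.imread("pics/side8.png")
b=lambda im:cv2.morphologyEx(((im[...,2].astype(int)-im[...,1]>50)&(im[...,2].astype(int)-im[...,0]>50)).astype(np.uint8),cv2.MORPH_OPEN,np.ones((2,2)))
for im,r in((t,(175,235,150,200)),(s,(185,240,255,300))):
    m=b(im)[r[0]:r[1],r[2]:r[3]];c=max(cv2.findContours(m,0,1)[0],key=cv2.contourArea);a=cv2.approxPolyDP(c,1.5,True)[:,0]+[r[2],r[0]];print(a.tolist())
for z in(zt-4,zt,zt+4):
    Z=st(0,y0+3.5,z)[2]
    print("top at",z,[STAND.T@(plane("top",*p,Z)-CH)*1e3 for p in((186.2,207.3),(181.3,225.2))])
    Z=st(0,y0+8.5,z)[2]
    print("side",[STAND.T@(plane("side",*p,Z)-CH)*1e3 for p in((268.7,227.6),(284.5,229.7))])
E
```

```text
front tip top (np.float64(185.73273728828735), np.float64(207.31581397858895)) back tip side (np.float64(268.1248889421309), np.float64(229.3270767381996))
front tip top (np.float64(180.36623910743637), np.float64(225.75542525687857)) back tip side (np.float64(284.5382111700337), np.float64(232.2249930967228))
[[153, 196], [151, 206], [170, 216], [169, 221], [181, 225], [186, 208], [181, 203], [174, 202], [170, 204], [157, 196]]
[[272, 195], [274, 209], [269, 214], [271, 227], [284, 229], [286, 214], [281, 212], [281, 196]]
top at 97.80000000000001 [array([ 21.8, -26.9,  98. ]), array([-20.9, -27.6,  97.8])]
side [array([ 21.7, -31.7,  95.8]), array([-20.6, -34. ,  95.3])]
top at 101.80000000000001 [array([ 21.3, -28.7, 101.6]), array([-21.3, -29.4, 101.4])]
side [array([ 20.9, -29. , 100.4]), array([-21.2, -31.3,  99.9])]
top at 105.80000000000001 [array([ 20.7, -30.5, 105.2]), array([-21.6, -31.1, 105. ])]
side [array([ 20.1, -26.3, 105. ]), array([-21.7, -28.6, 104.5])]
```

Request:
{"name": "step_arm", "arguments": {"moves": [[[1,1,5,0,0,0,-1],[0,0,8,0,0,0,-1],[0,0,8,0,0,0,-1],[0,0,7,0,0,0,-1],[0,0,5,0,0,0,-1],[0,0,0,0,0,0,-1]]]}}

```text
t: 22.58
tcp_pos: [0.5317, 0.1984, 0.2048]
ee_rot: [2.261, 1.959, -0.25]
ft_force: [0.4, 0.7, -0.5]
width: 0.267
```

```bash
python3 - <<'E'
from h import *
s=vision.grab_frame("side");t=vision.grab_frame("top");crop(s,185,275,240,320,7,"u2.png");crop(t,180,260,155,235,8,"u1.png");cv2.imwrite("pics/top9.png",t);cv2.imwrite("pics/side9.png",s)
print(inst())
E
```

```text
[ -0.2 -30.2 186.3]
```

View pics/u2.png

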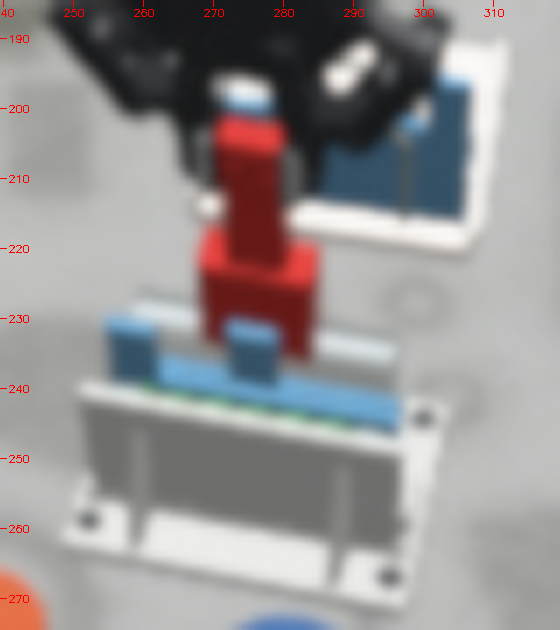

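View pics/u1.png

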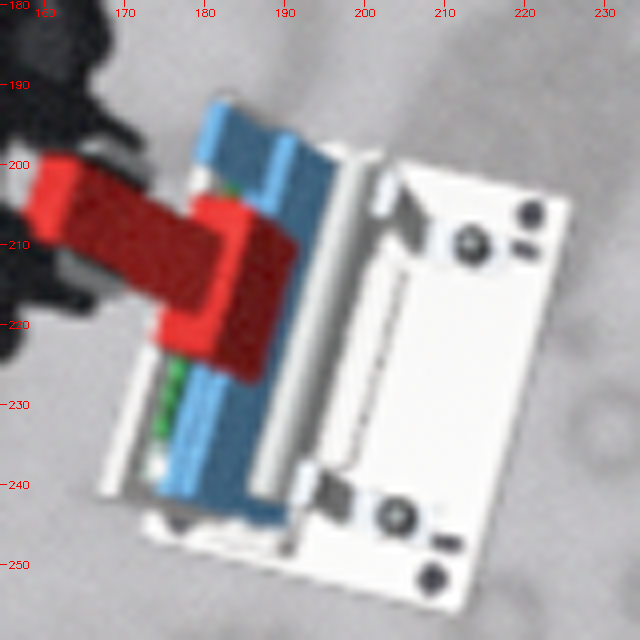

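Request:
{"name": "step_arm", "arguments": {"moves": [[[0,0,6,0,0,0,-1],[0,0,6,0,0,0,-1],[0,0,6,0,0,0,-1],[0,0,4,0,0,0,-1],[0,0,0,0,0,0,-1]]]}}

```text
t: 23.1
tcp_pos: [0.5313, 0.1947, 0.1839]
ee_rot: [2.26, 1.96, -0.247]
ft_force: [0.7, 2.9, -2.8]
width: 0.269
```

```bash
python3 - <<'E'
from h import *
print(inst());o=env.get_obs();print(toolR(STAND).T@o["ft_force"],o["wrist_torque"])
E
```

```text
[ -0.4 -29.5 163.4]
[3.54589161 0.30747559 2.10024101] [ 0.74379366 -0.12765138  0.0226114 ]
```

Request:
{"name": "step_arm", "arguments": {"moves": [[[0.7,0,0,0,0,0,-1],[0.7,0,0,0,0,0,-1],[0.7,0,0,0,0,0,-1],[0,0,0,0,0,0,-1]]]}}

```text
t: 23.43
tcp_pos: [0.5319, 0.1964, 0.185]
ee_rot: [2.26, 1.958, -0.246]
ft_force: [0.5, 0.1, -1.5]
width: 0.267
```

```bash
python3 - <<'E'
from h import *
print(inst());o=env.get_obs();print(toolR(STAND).T@o["ft_force"],o["wrist_torque"])
s=vision.grab_frame("side");t=vision.grab_frame("top");crop(s,185,275,240,320,7,"v2.png");crop(t,180,260,155,235,8,"v1.png")
E
```

```text
[ -0.  -28.  164.9]
[0.51447444 0.47920931 1.3904773 ] [ 0.11350014 -0.02454811  0.00561546]
```

View pics/v2.png

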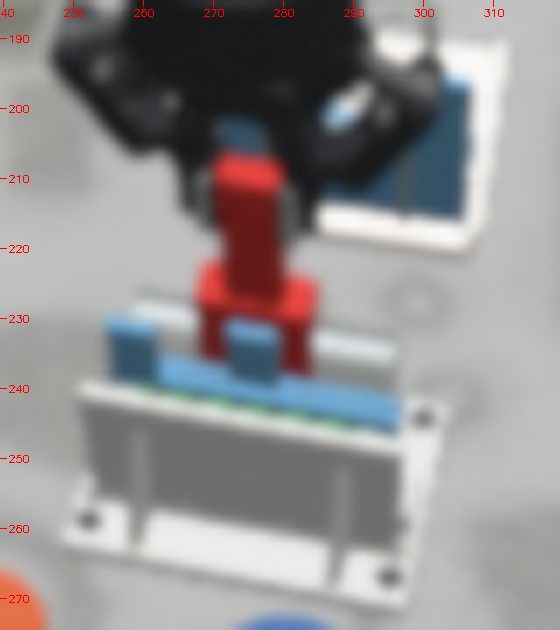

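View pics/v1.png

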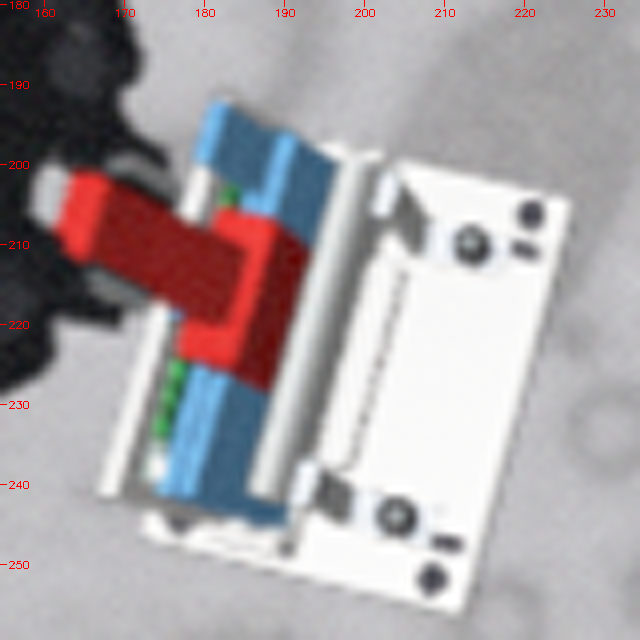

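Request:
{"name": "step_arm", "arguments": {"moves": [[[0.7,0,3,0,0,0,-1],[0.7,0,2,0,0,0,-1],[0,0,0,0,0,0,-1]]]}}

```text
t: 23.78
tcp_pos: [0.5317, 0.1967, 0.1788]
ee_rot: [2.26, 1.959, -0.247]
ft_force: [0.3, 0.5, -0.3]
width: 0.265
```

```bash
python3 - <<'E'
from h import *
print(inst());o=env.get_obs();print(toolR(STAND).T@o["ft_force"],o["wrist_torque"])
E
```

```text
[ -0.3 -26.4 158.8]
[0.55978983 0.2378149  0.16691078] [ 0.15507517 -0.0080354  -0.05217896]
```

Request:
{"name": "step_arm", "arguments": {"moves": [[[0.7,0,2,0,0,0,-1],[0.7,0,2,0,0,0,-1],[0,0,0,0,0,0,-1]]]}}

```text
t: 24.03
tcp_pos: [0.5318, 0.1971, 0.1748]
ee_rot: [2.26, 1.959, -0.247]
ft_force: [0.2, -0.7, -1.7]
width: 0.269
```

```bash
python3 - <<'E'
from h import *
print(inst());o=env.get_obs();print(toolR(STAND).T@o["ft_force"],o["wrist_torque"])
E
```

```text
[ -0.2 -25.1 155. ]
[-0.24702589  0.29325095  1.80704407] [ 0.11657313 -0.07060497  0.02458662]
```

Request:
{"name": "step_arm", "arguments": {"moves": [[[0.7,0,1.5,0,0,0,-1],[0.5,0,1.5,0,0,0,-1],[0,0,0,0,0,0,-1]]]}}

```text
t: 24.28
tcp_pos: [0.5321, 0.1974, 0.1721]
ee_rot: [2.26, 1.958, -0.246]
ft_force: [0.3, -2.2, -0.5]
width: 0.268
```

```bash
python3 - <<'E'
from h import *
print(inst());o=env.get_obs();print(toolR(STAND).T@o["ft_force"],o["wrist_torque"])
s=vision.grab_frame("side");t=vision.grab_frame("top");crop(s,185,275,240,320,7,"w2.png");crop(t,180,260,155,235,8,"w1.png")
E
```

```text
[ -0.  -24.2 152.5]
[-1.95614779  0.60681424  0.98718175] [-0.27112721  0.00038252  0.01905256]
```

View pics/w2.png

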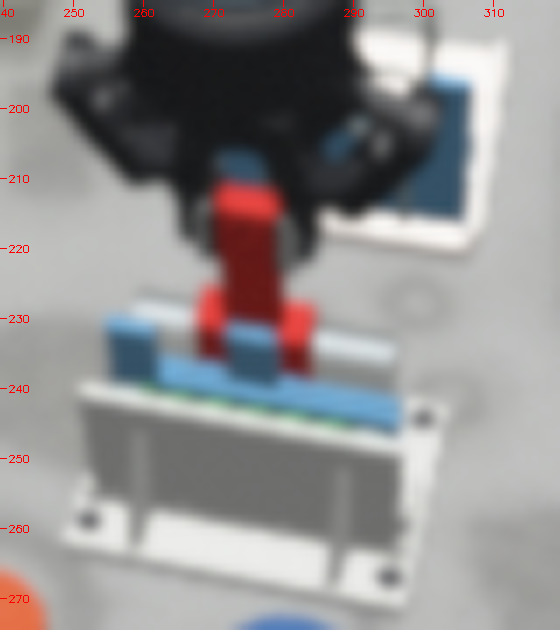

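View pics/w1.png

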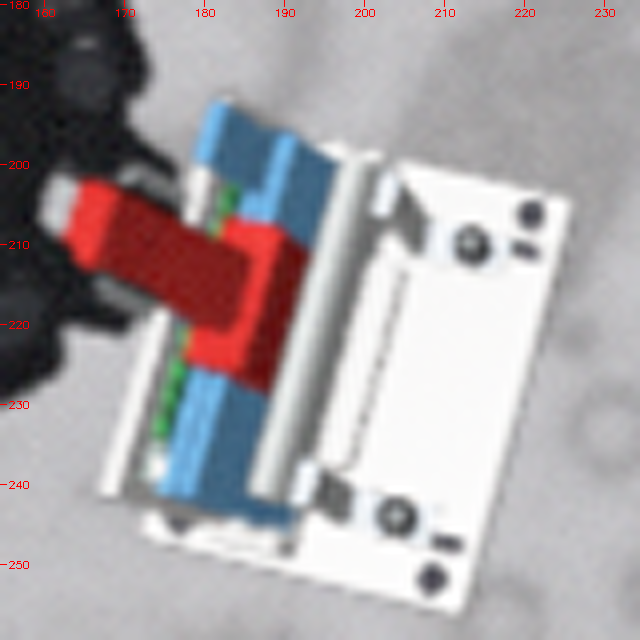

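Request:
{"name": "step_arm", "arguments": {"moves": [[[0,0,2,0,0,0,-1],[0,0,2,0,0,0,-1],[0,0,2,0,0,0,-1],[0,0,0,0,0,0,-1]]]}}

```text
t: 24.72
tcp_pos: [0.5319, 0.1961, 0.1661]
ee_rot: [2.26, 1.958, -0.247]
ft_force: [0.7, -3.2, -0.1]
width: 0.268
```

```bash
python3 - <<'E'
from h import *
print(inst());o=env.get_obs();print(toolR(STAND).T@o["ft_force"],o["wrist_torque"]);delta(st(0,-24,140),toolR(STAND))
E
```

```text
[ -0.  -24.2 146.3]
[-3.0079922   1.18536635  0.81380064] [-0.63911686 -0.02294625  0.05588431]
t 24.72 tcp [531.9 196.1 166.1] F [ 0.7 -3.2 -0.1] w 0.27
shift in cur tool mm [0.2 0.1 6.3]  in target tool mm [0.2 0.  6.3] rot deg [-0.04  0.01  0.02]
```

Request:
{"name": "step_arm", "arguments": {"moves": [[[0,0,1.5,0,0,0,-1],[0,0,1.5,0,0,0,-1],[0,0,1,0,0,0,-1],[0,0,0,0,0,0,-1]]]}}

```text
t: 25.05
tcp_pos: [0.532, 0.1957, 0.1644]
ee_rot: [2.26, 1.958, -0.243]
ft_force: [-1.9, -2.4, 8.6]
width: 0.27
```

Request:
{"name": "step_arm", "arguments": {"moves": [[[0,0,1,0,0,0,-1],[0,0,1,0,0,0,-1],[0,0,0,0,0,0,-1]]]}}

```text
t: 25.3
tcp_pos: [0.532, 0.1956, 0.164]
ee_rot: [2.26, 1.958, -0.24]
ft_force: [-2.9, -1.8, 14.3]
width: 0.269
```

```bash
python3 - <<'E'
from h import *
print(inst());o=env.get_obs();print(toolR(STAND).T@o["ft_force"],o["wrist_torque"])
E
```

```text
[  0.2 -24.3 144.2]
[ -5.21739584  -2.60808494 -13.49705946] [-0.9515892   1.01944425  0.02359441]
```

Request:
{"name": "step_arm", "arguments": {"moves": [[[0,0,0.8,0,0,0,-1],[0,0,0,0,0,0,-1],[0,0,0,0,0,0,-1],[0,0,0,0,0,0,-1]]]}}

```text
t: 25.63
tcp_pos: [0.532, 0.1955, 0.164]
ee_rot: [2.26, 1.958, -0.239]
ft_force: [-3.7, -0.8, 16.8]
width: 0.268
```

```bash
python3 - <<'E'
from h import *
np.set_printoptions(precision=1,suppress=True)
print(inst());o=env.get_obs();print(toolR(STAND).T@o["ft_force"],o["wrist_torque"])
s=vision.grab_frame("side");t=vision.grab_frame("top");cv2.imwrite("pics/top10.png",t);cv2.imwrite("pics/side10.png",s);crop(s,185,275,240,320,7,"x2.png");crop(t,180,260,155,235,8,"x1.png")
E
```

```text
[  0.2 -24.3 144.1]
[ -4.9  -3.5 -16.1] [-1.   1.2 -0.1]
```

View pics/x2.png

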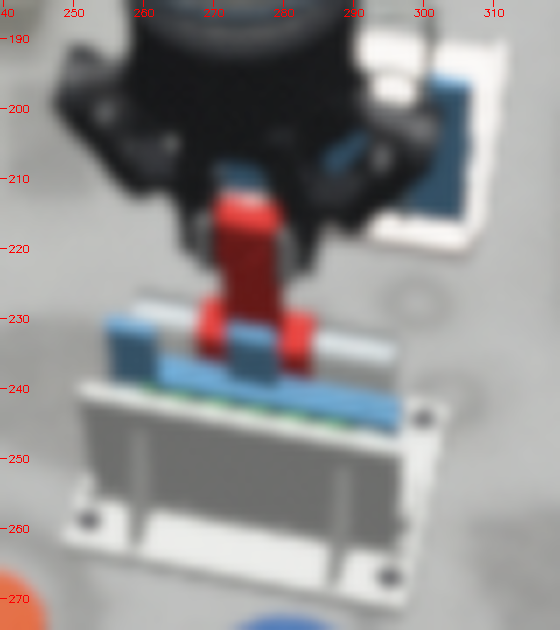

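View pics/x1.png

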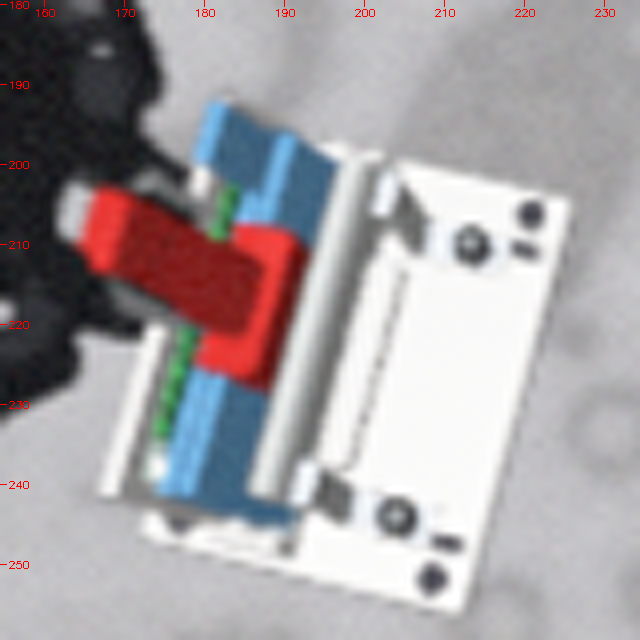

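View pics/top10.png

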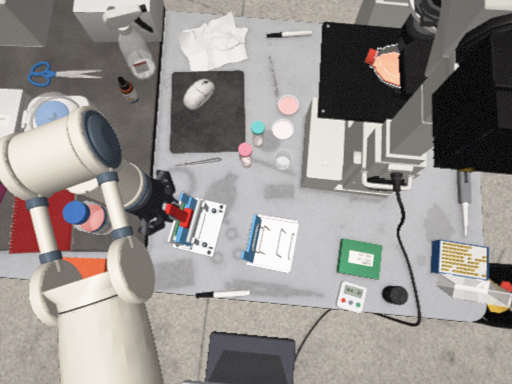

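```bash
python3 - <<'E'
from cell import env,hand_in
o=env.get_obs();print(o["t"],o["ft_force"],o["width"]);print(hand_in())
E
```

```text
25.7333 [-3.62829512 -1.76130576 16.19352321] 0.2671947378597574
the job is handed in; nothing more can be done
None
```

I handed the job in at about 25.7 s. The wedge is jammed in the slit and the arm is still gripping its handle and pressing it down with about 16 N.

**Plates:** I put two blue plates in, first the one with its tab at the +x end, then the one with its tab in the middle. I lowered each until I felt the floor and pushed it against the cassette. The third plate stays in the rack. In the last pictures both plates stand level and close together. After the first placing, plate 1's -x end stood about 1 mm off. Pushing plate 2 in with 8 N closed that.

**Number of plates:** D measured 19.5 to 21.5 mm. One plate would have left the wedge on or almost on the floor, so two were needed.

**Wedge:** It touched the bar once on the way in with about 3.5 N, which I cleared by moving it towards the plates. It then slid down against plate 2 and stopped firmly: more push raised the force from 13.5 to 16 N without moving it. I put its tip about 27 to 32 mm above the floor; 4 to 42 mm is wanted, and D predicts about 20 to 30 mm.

**Checks that disagreed or were not direct:**
- The two cameras differed by 1 to 3 mm.
- My first estimate of where the wedge sat in the gripper was about 4 mm off along y, so I found the plate by touch.
- There are small side forces at the end, about 3.5 N along the stand and 5 N towards the cassette.
- I saw no movement of the cassette or the bystanders, but I judged that by eye and did not measure it.

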